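# Vent a filter holder and loosen its knurled locking collar two turns

## Robot

A 7-joint arm with a two-finger parallel gripper is mounted at the origin on the work surface. World frame = base frame: x ahead of the robot, y to its left, z up, the work surface at z = 0. Lengths are in m, angles in rad, forces in N, time in s.
With the tool pointing down it reaches from about 0.4 to 0.85 m from the base axis. Payload 4.5 kg.
Tool frame: the origin (TCP) lies on the centre line of the jaws, within the pads' length; the fingertips stand 14 mm ahead of it and the grasp point (between the pads) lies 5 mm behind it (nose_length is the distance from the TCP to the fingertips, in m); x points along the fingers, y is the direction in which the jaws open and shut, and the axes are right-handed (so a half turn about x gives the same grasp; the last joint's range is limited). The gripper opens to 88 mm and grips with 3 to 60 N. Pads are 18 mm wide; open, the fingers measure 123 mm over their backs; the gripper's body (75 mm by 187 mm) begins 45 mm behind the grasp point.
Start: joints at [-1.299, 0.689, -0.195, 1.565, 0.157, 0.902, -0.215], TCP at [0.147, 0.607, 0.223] pointing down, gripper open.
Joint ranges: [-3.01, 3.01], [-0.46, 2.08], [-1.47, 1.51], [0.13, 2.56], [-1, 4.14], [0.04, 2.09], [-2.66, 2.66]. Speed limits (rad/s): [2.57, 2.57, 3.14, 3.14, 3.14, 3.14, 3.14].

## Interface

Orientations are given as a unit quaternion [x, y, z, w].
In Python, from plant import get_state, snapshot, camera_params, finish_job, boxes_of, silhouettes, spot_point, nose_length gives the robot as it stands.
- The arm moves only by the tool apply_moves, never from a script. Its arguments are lists of equal length, an entry for each row: "delta_pos": the shift along the tool's x, y, z in cm, a list of three; "yaw": the turn about the tool's x in rad; "gripper": the opening in per cent of the stroke, from 0 (shut) to 100 (fully open). A call has 1 to 10 rows; each row is the pose to reach, as a shift and turn from the pose measured when the call began, along the tool's axes at that moment; what a row does not reach only later rows make up. A row lasts 1/12 s, in which the tool goes at most 41.7 mm and 7.16 degrees, less where a joint would pass 70% of its speed; a pose out of reach is approached as far as the arm can. A call with a gripper value outside its range is refused whole. The fingers move at their own pace and stop on an object; "force" is the grip in N (left out, the last holds). Time passes only in rows, so rows that repeat a pose let the fingers close. It gives the time, the measured TCP pose, the force and the opening at its end, in the units of the state.
- get_state(): the state, without advancing time (a new reading comes with each control period).
- snapshot(name): name is "scene" or "top"; returns the picture (480x640x3 uint8, red, green, blue); there is no depth.
- camera_params(name): a dict with "fovy" (degrees; the focal length in pixels is half the picture's height over the tangent of half this angle, whatever the lens; pixels are square), "cx", "cy" (the principal point, pixels), "position" and "orientation" of the camera in the world. Camera axes: x right, y down, z forward; pixel columns grow to the right and rows downward; lengths in m; the calibration is good to about 2 mm. A picture is of the moment at which its call begins. camera_params takes no time and is no camera call.
- finish_job(): hands the job in, once; it reports no verdict.
Trained networks look in the newest picture that a camera, given by its name, has taken for a name from the list of things; names that differ only in an ending like _2 or _b are one class to them, and where a whole thing is asked for, a point or a joint stands for the part that bears it (a point fixed in the world has none). Each returns a list of dicts, best first, with "score" (0 to 1); they miss things now and then, are a little off and sometimes report something else, mostly with a low value. They report only what shows in the picture. A call takes as long as a camera call.
- boxes_of(thing, camera): "bbox" ([left, top, width, height] in pixels, round what is visible of it).
- silhouettes(thing, camera): "mask" (480x640 bool, what is visible of it) and "bbox" ([left, top, width, height] in pixels, round what is visible of it).
- spot_point(thing, camera): "pixel" ([column, row] in pixels: a listed point, or the origin of a listed thing).
The state is a dict: "clock": time; "q": joint angles; "qd": joint speeds; "joint_torque": joint torques, N m; "tool_pos": TCP position; "eef_rot": TCP orientation; "contact_force": force on the tool from outside, world axes, zero at the start; "moment": the same for the moment, N m; "opening": opening from 0.0 (shut) to 1.0 (fully open).
Only numpy, scipy, OpenCV 4.12 (cv2) and the standard library are available. Lean on these libraries where they do the work, as an engineer would, in place of code of your own. Each camera call takes 0.05 s, during which the arm holds its last target.

## Task

Vent the filter holder by pressing its green button all the way down and letting it come back up, and only then loosen the blue knurled locking collar with a fingertip: roll the fingertip along its rim anticlockwise (seen from above) until the collar's white mark, which starts a little past the orange pointer, has come round to the pointer for the second time, and leave it lined up there. Grasp and lift nothing, and leave the glass lid in the collar and the jar, beaker and bottle around the holder where they are.

Things in the scene. Friction and masses are not known exactly. Their poses are not given: they have to be found in the camera images.
- holder: Fixed filter holder: grey plate 150 x 235 mm, top face 20 mm above the bench, with a steel pedestal (at most 84 mm across) carrying the collar. Origin on the bench, on the collar's vertical axis; z up, y from the axis towards the green button. The plate spans -75 to 75 mm in x and -75 to 160 mm in y. An orange arrow on the plate, along +y from the axis, repeats the pointer.
- collar_top (a point): Centre of the blue collar's top edge, on its axis. The collar is a ring 98 mm across over its 20 upright ridges (6 mm wide, 3 mm proud, 18 degrees apart), 92 mm between them, from 52 to 80 mm above the bench; free all round, with 32 mm of air below. Its friction is about 1.5 N at the rim; it turns without rising and stays where left. Too wide to grasp.
- pointer (a point): Orange tick, the pointer: on the top of the fixed black sleeve (74 mm across, top 82 mm above the bench) inside the collar, on the side towards the green button.
- mark (a point): The white mark on the collar: this point lies on its top edge, 42 mm from the axis, and goes round with the collar.
- collar (a joint): Angle of the collar in rad, growing anticlockwise seen from above (loosening). At 0 its white mark (10 mm wide stripe over its top and side) is at the orange pointer; at 6.283 it is there for the first time after loosening began, at 12.566 for the second. It starts between 0.5 and 1.6 and can turn on to 18.85.
- vent_top (a point): Centre of the top of the green round vent button, 30 mm across, 120 mm from the collar's axis, standing in a white housing on the plate; pressed straight down.
- vent (a joint): Travel of the vent button in m: 0 up, 0.006 fully down, which takes 5 N; it springs back.
- lid: Loose glass lid 58 mm across that lies inside the black sleeve in the middle of the collar, with a steel knob 18 mm across whose top is 98 mm above the bench. Origin at the centre of its underside, 64 mm above the bench. To be left alone.
- jar: Amber jar with yellow cap, 54 mm across, 65 mm tall, standing beside the holder; origin at the centre of its underside. To be left alone.
- beaker: Empty glass beaker, 64 mm across, 85 mm tall, standing beside the holder; origin at the centre of its underside. To be left alone.
- bottle: White plastic bottle with red cap, 60 mm across, 110 mm tall, standing beside the holder; origin at the centre of its underside. To be left alone.

How it is judged:
By the outcome, as a careful person would: the job done as asked, in the order asked, and still so for the second after the job is handed in, with the robot touching nothing.
It also fails if it takes over 67 s, if anything falls off the work surface, if the arm or the gripper's body presses on something with over 40 N, if the wrist force passes 120 N, or if a joint passes its speed limit or range.

## Working session

There is one attempt and no reset: what is moved stays moved. The work goes in short steps, Python scripts to look and compute and a tool call to move; the robot and the scene stay as the last step left them, time stands still between calls to the robot, and variables do not carry over. Pictures are saved under pics/ and viewed, and the job is handed in when it is done.

Besides the shell and the picture viewer there is one more tool, called by a JSON object that holds its "api" and its "payload". apply_moves: Moves the arm, as the interface text tells. Its arguments: {"type":"object","properties":{"delta_pos":{"type":"array"},"yaw":{"type":"array"},"gripper":{"type":"array"},"force":{"type":"number"}},"required":["delta_pos","yaw","gripper"]}

```bash
ls; mkdir -p pics
python3 - <<'E'
from plant import *
import cv2
s=get_state();print({k:(v if not hasattr(v,'round') else v) for k,v in s.items()})
for c in("scene","top"):
    print(c,camera_params(c))
    im=snapshot(c);cv2.imwrite(f"pics/{c}0.png",im[:,:,::-1])
    for t in ["collar_top","pointer","mark","vent_top","holder","lid","jar","beaker","bottle"]:
        print(t,[(x["score"],x["pixel"]) for x in spot_point(t,c)][:2])
print(nose_length if not callable(nose_length) else nose_length())
E
```

```text
pics
{'clock': 0.0, 'q': array([-1.299202  ,  0.68999552, -0.19450038,  1.56633351,  0.15729642,
        0.90255854, -0.21509514]), 'qd': array([-0.00067888,  0.0001401 ,  0.00018195, -0.00046237, -0.00040363,
        0.00084032,  0.00054042]), 'joint_torque': array([-2.21519022e-04, -5.27558613e+01, -1.26710594e+00, -1.53428328e+01,
       -5.26681042e-02,  6.42982821e-03,  1.58259268e-04]), 'tool_pos': array([0.14712592, 0.60673838, 0.22260536]), 'eef_rot': array([ 0.08317597,  0.70214407, -0.08452121,  0.7020909 ]), 'contact_force': array([-0.54474178,  0.01508191,  0.68696631]), 'moment': array([ 0.07462541, -0.01608684, -0.01824586]), 'opening': 0.9997775792217576}
scene {'fovy': 53.115505513808266, 'cx': 319.5804869477072, 'cy': 237.86407401990095, 'position': array([1.30645714, 0.33449913, 0.55688548]), 'orientation': array([ 0.46123678,  0.745839  , -0.41066762, -0.24967364])}
collar_top [(0.86, [392.1, 226.0])]
pointer [(0.74, [407.8, 233.4])]
mark [(0.62, [413.7, 231.2]), (0.32, [320.7, 213.5])]
vent_top [(0.48, [440.0, 275.2])]
holder []
lid [(0.72, [395.1, 230.9])]
jar [(0.63, [275.0, 264.4])]
beaker [(0.74, [323.6, 212.5]), (0.17, [274.5, 265.6])]
bottle [(0.93, [320.1, 323.3])]
top {'fovy': 54.344689378552474, 'cx': 316.93668388287387, 'cy': 247.87866025161972, 'position': array([ 0.47878921, -0.0054164 ,  0.81996356]), 'orientation': array([-0.69430665,  0.71329593, -0.05656601,  0.07711989])}
collar_top [(0.21, [376.4, 226.9])]
pointer [(0.78, [236.4, 287.4])]
mark [(0.76, [231.2, 299.5])]
vent_top [(0.54, [200.8, 267.6]), (0.28, [376.7, 226.5])]
holder [(0.71, [267.0, 303.4]), (0.49, [202.3, 268.8])]
lid [(0.75, [261.1, 297.1]), (0.38, [376.7, 225.9])]
jar [(0.71, [293.2, 178.3]), (0.65, [374.3, 226.7])]
beaker [(0.89, [386.7, 364.3])]
bottle [(0.77, [292.0, 176.8])]
0.014
```

View pics/scene0.png

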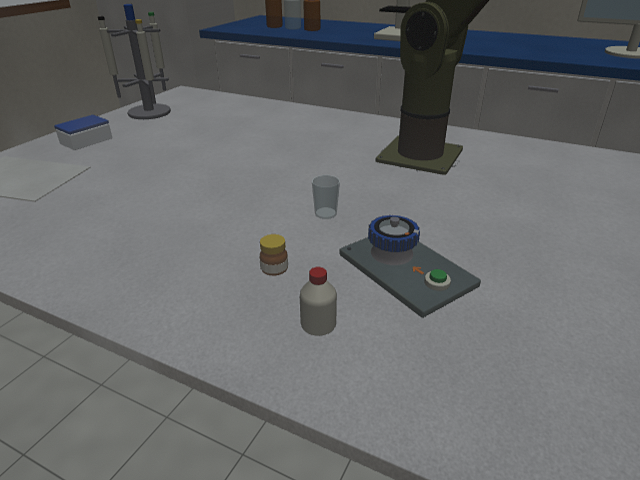

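View pics/top0.png

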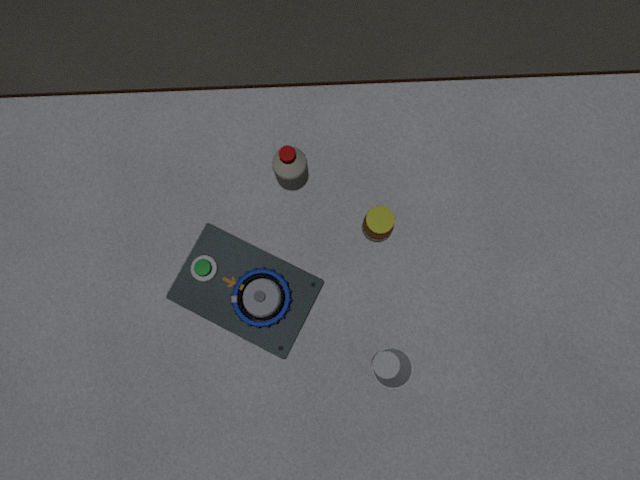

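Scene picture: collar at about (393,232), button at (438,276). Top picture: collar centre at about (262,297), button (203,268), white mark (234,299), pointer tick (241,287). The bottle, jar and beaker all stand clear of the holder.

```bash
cat > h.py <<'E'
import numpy as np, cv2
from scipy.spatial.transform import Rotation as R
from plant import *
def ray(c,px):
    p=camera_params(c);f=240/np.tan(np.radians(p["fovy"]/2))
    d=np.array([(px[0]-p["cx"])/f,(px[1]-p["cy"])/f,1]);return np.array(p["position"]),R.from_quat(p["orientation"]).as_matrix()@d
def onz(c,px,z):
    o,d=ray(c,px);return (o+d*(z-o[2])/d[2])
def proj(c,P):
    p=camera_params(c);f=240/np.tan(np.radians(p["fovy"]/2))
    q=R.from_quat(p["orientation"]).as_matrix().T@(np.array(P)-p["position"]);return np.array([p["cx"]+f*q[0]/q[2],p["cy"]+f*q[1]/q[2]])
E
python3 - <<'E'
from h import *
import math
for t,z,a,b in [("collar_top",.08,(262,297),(392.1,226)),("pointer",.082,(241,287.4),(407.8,233.4)),("mark",.08,(234,299),(413.7,231.2)),("jar",.065,(380,220),(273,242)),("bottle",.11,(287.5,154),(318,272)),("beaker",.0,(391,373),(325,213))]:
    print(t,onz("top",a,z).round(4),onz("scene",b,z).round(4))
for z in (.03,.035,.04): print('vent',z,onz("top",(203,267.7),z).round(4),onz("scene",(438.5,275),z).round(4))
im=cv2.imread("pics/top0.png")
# blue ring
hsv=cv2.cvtColor(im,cv2.COLOR_BGR2HSV)
m=((hsv[...,0]>105)&(hsv[...,0]<125)&(hsv[...,1]>150)).astype(np.uint8)
m[:, :200]=0
c,_=cv2.findContours(m,cv2.RETR_EXTERNAL,cv2.CHAIN_APPROX_NONE);c=np.vstack([k for k in c if len(k)>10])
print(cv2.minEnclosingCircle(c),cv2.fitEllipse(c))
g=((hsv[...,0]>50)&(hsv[...,0]<80)&(hsv[...,1]>120)).astype(np.uint8);M=cv2.moments(g,True);print('green',M['m10']/M['m00'],M['m01']/M['m00'],M['m00'])
cv2.imwrite("pics/c.png",cv2.resize(im[215:365,160:330],None,fx=4.5,fy=4,interpolation=cv2.INTER_CUBIC))
im=cv2.imread("pics/scene0.png");cv2.imwrite("pics/c2.png",cv2.resize(im[200:315,330:490],None,fx=5,fy=5,interpolation=cv2.INTER_CUBIC))
E
```

```text
collar_top [0.5442 0.1035 0.08  ] [0.5415 0.1014 0.08  ]
pointer [0.5602 0.1367 0.082 ] [0.5572 0.1375 0.082 ]
mark [0.5422 0.1482 0.08  ] [0.5416 0.1442 0.08  ]
jar [ 0.6677 -0.0907  0.065 ] [ 0.6712 -0.0871  0.065 ]
bottle [0.7706 0.0574 0.11  ] [0.7717 0.0592 0.11  ]
beaker [ 0.4171 -0.1035  0.    ] [ 0.4265 -0.0985  0.    ]
vent 0.03 [0.6017 0.2127 0.03  ] [0.5875 0.2102 0.03  ]
vent 0.035 [0.6009 0.2113 0.035 ] [0.5943 0.2113 0.035 ]
vent 0.04 [0.6001 0.2099 0.04  ] [0.6011 0.2125 0.04  ]
((261.1307678222656, 297.4153747558594), 30.550518035888672) ((261.09033203125, 297.4540100097656), (54.21656036376953, 55.39168930053711), 42.219154357910156)
green 206.61674008810573 269.1189427312775 227.0
```

View pics/c.png

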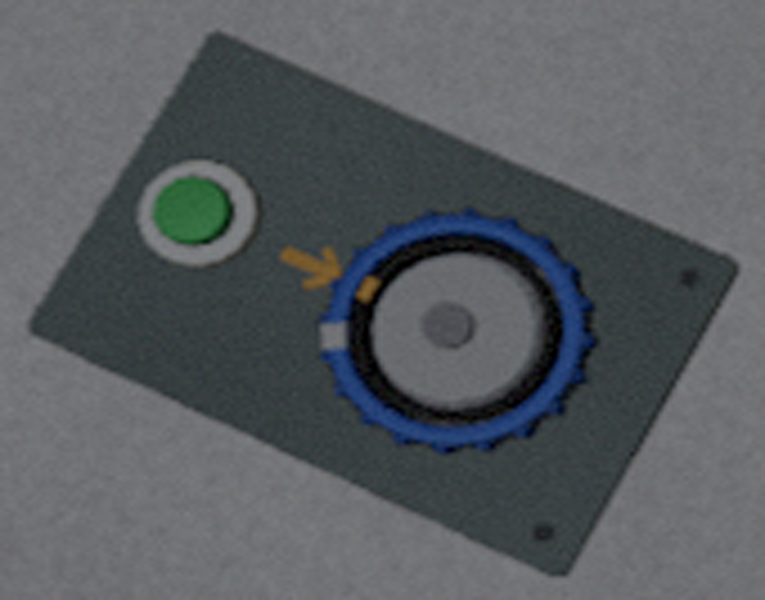

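View pics/c2.png

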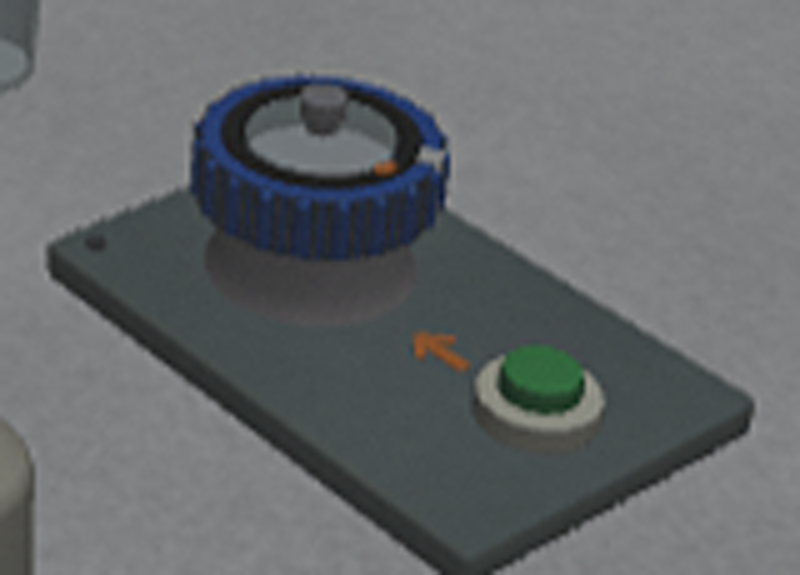

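The top crop shows the button, arrow and pointer in a row, and the mark just anticlockwise of the pointer. I'll refine the geometry and work out the first move.

Run:
```python
from h import *
from scipy.optimize import least_squares
# top-view fits; joint refine of axis & direction & button height
obs=[("top",(202.2,267.3),'b'),("scene",(438.4,273.8),'b'),("top",(241,287.4),'p'),("scene",(407.2,233.6),'p')]
def f(v):
    x,y,t,h,dx,dy,sx,sy=v;u=np.array([np.cos(t),np.sin(t)])
    r=[]
    for c,px,k in obs:
        P=np.array([x,y,0]);
        P[:2]+=u*(0.12 if k=='b' else .0335);P[2]=h if k=='b' else .082
        r+=list(proj(c,P)-px)
    # enclosing circle top = mid ridge height
    r+=list(proj("top",[x,y,.079])-(261.1,297.4))
    r+=list(proj("scene",[x,y,.080])-(392.3,226.5))
    return r
s=least_squares(lambda v:f(list(v)+[0]*4),[.543,.1035,1.08,.04]);print(s.x,s.fun.round(1))
x,y,t,h=s.x
b=np.array([x+.12*np.cos(t),y+.12*np.sin(t)]);print('button',b,h)
for c,px in(("top",(234.5,298.7)),("scene",(416.4,231.4))):
    p=onz(c,px,.08);a=np.arctan2(p[1]-y,p[0]-x);print('mark',p,np.hypot(*(p[:2]-[x,y])),a-t)
st=get_state();M=R.from_quat(st["eef_rot"]).as_matrix();print(M.round(4));
d=np.array([b[0],b[1],.08+.014])-st["tool_pos"];print('delta tool cm',M.T@d*100)
```

```text
[0.54405659 0.10557266 1.08352584 0.04159346] [-0.4  0.2 -0.2  0.1  1.   0.3 -1.1  0.2 -0.3 -0.2  1.4  0.6]
button [0.60024248 0.21160635] 0.04159346331042796
mark [0.54270364 0.14737573 0.08      ] 0.04182495849109751 0.5196238252239573
mark [0.54008333 0.14899532 0.08      ] 0.04360406144888854 0.5785182909815536
[[ 0.000e+00  2.355e-01  9.719e-01]
 [ 1.000e-04  9.719e-01 -2.355e-01]
 [-1.000e+00  1.000e-04  0.000e+00]]
delta tool cm [ 12.94273732 -27.80169541  53.35081613]
```

{"api": "apply_moves", "payload": {"delta_pos": [[0.5, -1.5, 3], [1, -3, 6], [1.5, -4.5, 9], [2, -6, 12], [2.5, -7.5, 15], [3, -9, 18], [3.5, -10.5, 21], [4, -12, 24], [4.5, -13.5, 27], [5, -15, 30]], "yaw": [0.1, 0.2, 0.3, 0.4, 0.5, 0.6, 0.7, 0.8, 0.9, 1.0], "gripper": [0, 0, 0, 0, 0, 0, 0, 0, 0, 0], "force": 20}}

```text
clock: 1.83
tool_pos: [0.4045, 0.3901, 0.1734]
eef_rot: [0.412, 0.575, -0.411, 0.575]
contact_force: [0.7, -0.2, -0.3]
opening: 0.267
```

```bash
cat >> h.py <<'E'
AX=np.array([0.54405,0.10555]);TH=1.0835
BT=AX+.12*np.array([np.cos(TH),np.sin(TH)])
def info():
    st=get_state();M=R.from_quat(st["eef_rot"]).as_matrix()
    psi=np.degrees(np.arctan2(M[1,1],M[0,1]))
    print('t %.2f'%st["clock"],'pos',st["tool_pos"].round(4),'psi %.1f'%psi,'tilt',M[:,0].round(3),'q',st["q"].round(2),'F',st["contact_force"].round(2),'op %.3f'%st["opening"])
    return st,M,psi
E
python3 - <<'E'
from h import *
st,M,psi=info()
print(M.T@(np.array([*BT,.08+.014])-st["tool_pos"])*100,'yaw',np.radians(psi+28))
E
```

```text
t 1.83 pos [0.4045 0.3901 0.1734] psi 18.8 tilt [ 0.     0.001 -1.   ] q [-0.88  0.67  0.05  1.82 -0.05  0.65 -0.47] F [ 0.73 -0.16 -0.32] op 0.267
[ 7.93508278 12.76405104 23.20859134] yaw 0.8170664149429241
```

{"api": "apply_moves", "payload": {"delta_pos": [[0.9, 1.4, 2.6], [1.8, 2.8, 5.2], [2.7, 4.2, 7.8], [3.6, 5.6, 10.4], [4.5, 7.0, 13.0], [5.4, 8.5, 15.6], [6.3, 10.0, 18.2], [7.2, 11.5, 20.9], [7.9, 12.8, 23.2], [7.9, 12.8, 23.2]], "yaw": [0.09, 0.18, 0.27, 0.36, 0.45, 0.54, 0.63, 0.72, 0.82, 0.82], "gripper": [0, 0, 0, 0, 0, 0, 0, 0, 0, 0]}}

```text
clock: 2.67
tool_pos: [0.6049, 0.2048, 0.0933]
eef_rot: [0.609, 0.358, -0.608, 0.362]
contact_force: [0.4, -0.8, 0.3]
opening: 0.006
```

Run:
```python
from h import *
st,M,psi=info()
print(M.T@(np.array([*BT,.046+.014])-st["tool_pos"])*100)
for c in("scene","top"):
    im=snapshot(c)
    p=proj(c,[*BT,.0416]);print(c,p)
    u,v=(360,180) if c=="scene" else (140,200)
    cv2.imwrite(f"pics/{c}1.png",cv2.resize(im[v:v+150,u:u+200,::-1],None,fx=4,fy=4,interpolation=cv2.INTER_CUBIC))
```

```text
t 2.67 pos [0.6049 0.2048 0.0933] psi -28.8 tilt [ 0.004 -0.005 -1.   ] q [-0.51  0.88  0.21  1.64 -0.26  0.65 -0.67] F [ 0.37 -0.81  0.29] op 0.006
[ 3.32718275 -0.75243134 -0.37969901]
scene [438.22374534 273.87450953]
top [201.78579344 267.5342925 ]
```

View pics/scene1.png

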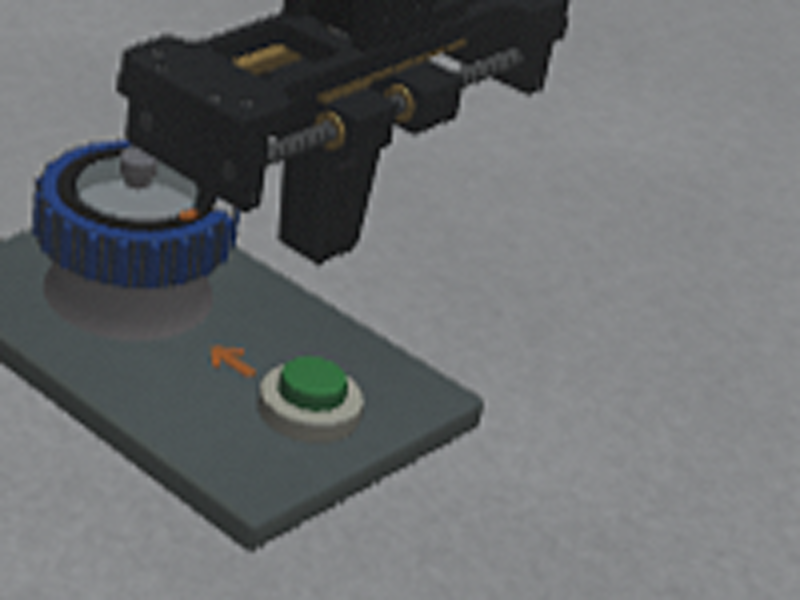

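View pics/top1.png

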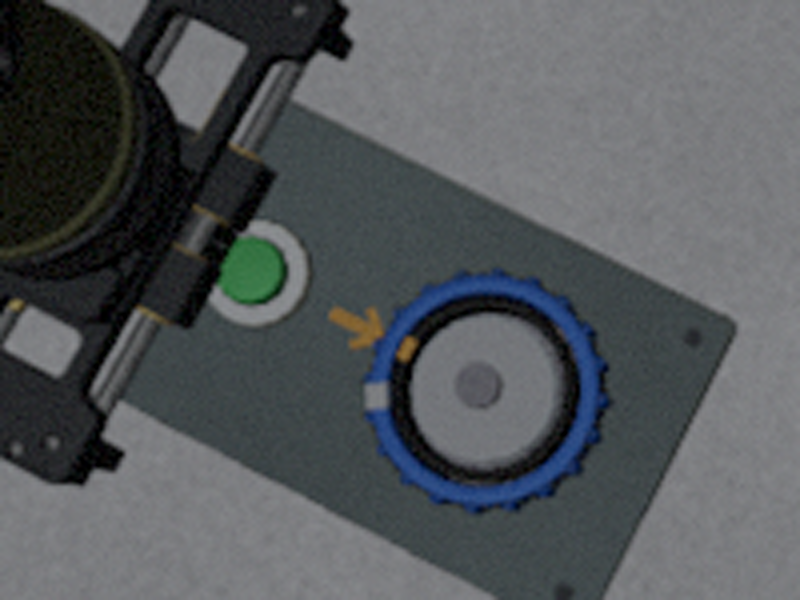

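{"api": "apply_moves", "payload": {"delta_pos": [[0.5, -0.75, -0.4], [1.5, -0.75, -0.4], [2.5, -0.75, -0.4], [3.3, -0.75, -0.4], [3.3, -0.75, -0.4], [3.3, -0.75, -0.4]], "yaw": [0, 0, 0, 0, 0, 0], "gripper": [0, 0, 0, 0, 0, 0]}}

```text
clock: 3.27
tool_pos: [0.5956, 0.2176, 0.06]
eef_rot: [-0.606, -0.363, 0.607, -0.363]
contact_force: [-0.1, -0.2, 0.3]
opening: 0.002
```

Run:
```python
from h import *
st,M,psi=info()
print(M.T@(np.array([*BT,.0356+.014])-st["tool_pos"])*100)
```

```text
t 3.27 pos [0.5956 0.2176 0.06  ] psi -28.2 tilt [-0.002 -0.001 -1.   ] q [-0.52  0.93  0.19  1.66 -0.28  0.58 -0.67] F [-0.06 -0.23  0.28] op 0.002
[1.04423954 0.69555634 0.31294482]
```

{"api": "apply_moves", "payload": {"delta_pos": [[0, 0.7, 0.3], [0, 0.7, 0.3], [0.3, 0.7, 0.3], [0.6, 0.7, 0.3], [0.9, 0.7, 0.3], [1.05, 0.7, 0.3], [1.1, 0.7, 0.3], [1.1, 0.7, 0.3]], "yaw": [0, 0, 0, 0, 0, 0, 0, 0], "gripper": [0, 0, 0, 0, 0, 0, 0, 0]}}

```text
clock: 3.93
tool_pos: [0.6001, 0.2117, 0.0488]
eef_rot: [-0.606, -0.363, 0.608, -0.363]
contact_force: [-0.2, -0.4, 1.2]
opening: 0.007
```

Run:
```python
from h import *
st,M,psi=info()
print(M.T@(np.array([*BT,.0356+.014])-st["tool_pos"])*100)
im=snapshot("scene");u,v=360,180
cv2.imwrite(f"pics/scene2.png",cv2.resize(im[v:v+150,u:u+200,::-1],None,fx=4,fy=4,interpolation=cv2.INTER_CUBIC))
```

```text
t 3.93 pos [0.6001 0.2117 0.0488] psi -28.2 tilt [-0.002 -0.001 -1.   ] q [-0.51  0.94  0.18  1.66 -0.28  0.57 -0.66] F [-0.18 -0.44  1.17] op 0.007
[-0.08071687  0.01852091  0.00633511]
```

View pics/scene2.png

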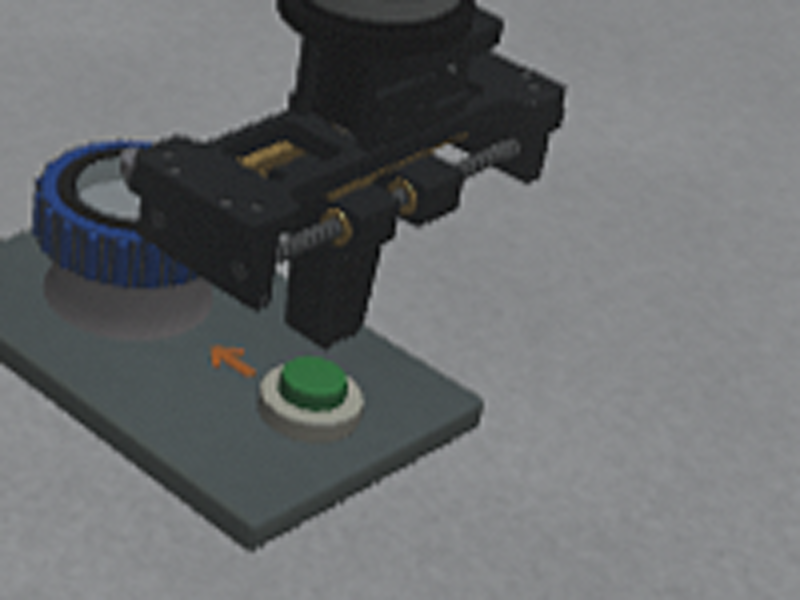

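Run:
```python
from h import *
st,M,psi=info()
T=st["tool_pos"]
for c in("scene","top"):
  for z in (.035,.045,.055,.065,.1,.14):
    P=[T+M@np.array([0,a,b]) for a in(-.0175,.0175) for b in(-.009,.009)]
    print(c,z,[proj(c,[p[0],p[1],z]).round(0).tolist() for p in P])
im=snapshot("top");u,v=140,200
cv2.imwrite(f"pics/top2.png",cv2.resize(im[v:v+150,u:u+200,::-1],None,fx=4,fy=4,interpolation=cv2.INTER_CUBIC))
im=snapshot("scene");u,v=400,220
cv2.imwrite(f"pics/scene3.png",cv2.resize(im[v:v+75,u:u+100,::-1],None,fx=8,fy=8,interpolation=cv2.INTER_CUBIC))
info()
```

```text
t 3.98 pos [0.6002 0.2117 0.0489] psi -28.2 tilt [-0.002 -0.001 -1.   ] q [-0.51  0.94  0.18  1.66 -0.28  0.57 -0.66] F [-0.17 -0.69  0.06] op 0.007
scene 0.035 [[448.0, 276.0], [441.0, 271.0], [435.0, 283.0], [427.0, 278.0]]
scene 0.045 [[449.0, 271.0], [442.0, 267.0], [435.0, 278.0], [428.0, 273.0]]
scene 0.055 [[450.0, 267.0], [442.0, 262.0], [436.0, 274.0], [429.0, 269.0]]
scene 0.065 [[451.0, 262.0], [443.0, 257.0], [437.0, 269.0], [429.0, 264.0]]
scene 0.1 [[454.0, 246.0], [446.0, 241.0], [439.0, 252.0], [432.0, 247.0]]
scene 0.14 [[457.0, 226.0], [449.0, 221.0], [443.0, 232.0], [434.0, 228.0]]
top 0.035 [[193.0, 275.0], [202.0, 280.0], [203.0, 257.0], [212.0, 261.0]]
top 0.045 [[191.0, 274.0], [201.0, 279.0], [202.0, 256.0], [211.0, 260.0]]
top 0.055 [[190.0, 273.0], [199.0, 278.0], [200.0, 255.0], [209.0, 259.0]]
top 0.065 [[188.0, 272.0], [197.0, 277.0], [198.0, 254.0], [208.0, 258.0]]
top 0.1 [[181.0, 269.0], [191.0, 275.0], [192.0, 250.0], [202.0, 255.0]]
top 0.14 [[173.0, 266.0], [183.0, 271.0], [184.0, 245.0], [195.0, 250.0]]
t 4.08 pos [0.6004 0.2118 0.0491] psi -28.2 tilt [-0.001 -0.001 -1.   ] q [-0.51  0.94  0.18  1.66 -0.28  0.57 -0.66] F [-0.18 -0.19  0.29] op 0.003
```

View pics/scene3.png

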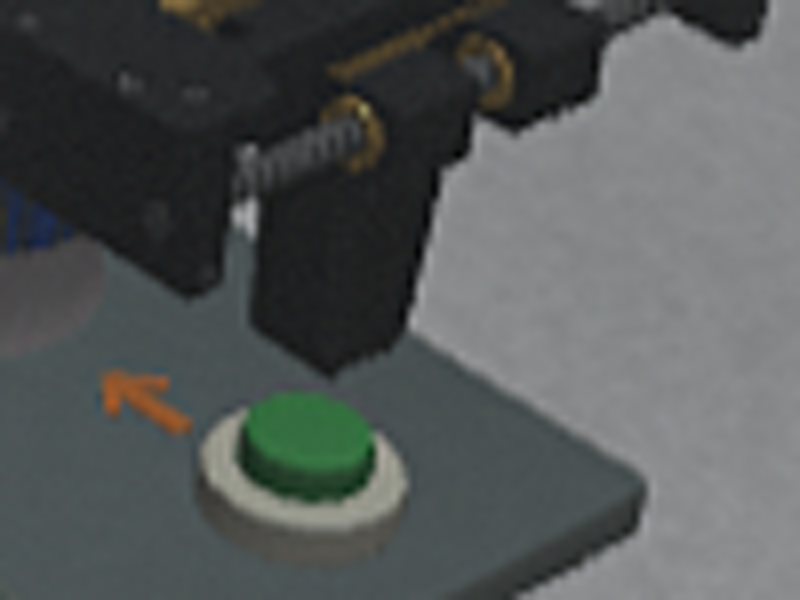

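View pics/top2.png

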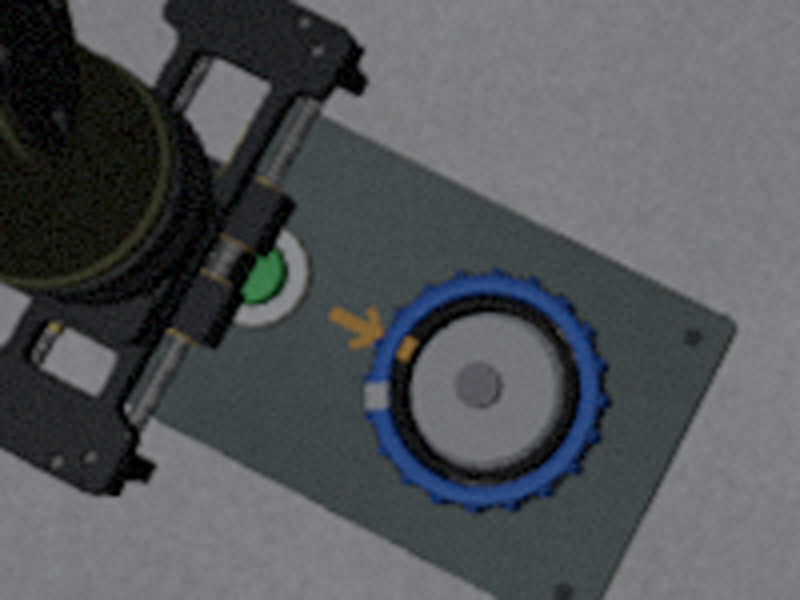

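Run:
```python
from h import *
T=get_state()["tool_pos"];print(T)
for z in(.035,.05,.06,.07): print('scene',z,(onz("scene",(441.1,261),z)-T).round(4))
for z in(.08,.09,.1,.11,.13): print('top',z,(onz("top",(199.5,265.5),z)-T).round(4))
for z in(.2,.25,.3): print('flange',z,proj("top",[T[0],T[1],z]))
```

```text
[0.60037993 0.21177198 0.04913692]
scene 0.035 [-0.0511 -0.0075 -0.0141]
scene 0.05 [-0.0293 -0.0038  0.0009]
scene 0.06 [-0.0148 -0.0013  0.0109]
scene 0.07 [-0.0003  0.0012  0.0209]
top 0.08 [-0.0027 -0.0071  0.0309]
top 0.09 [-0.0043 -0.0099  0.0409]
top 0.1 [-0.0059 -0.0128  0.0509]
top 0.11 [-0.0075 -0.0156  0.0609]
top 0.13 [-0.0107 -0.0213  0.0809]
flange 0.2 [169.89495812 250.40899375]
flange 0.25 [156.37350734 243.1567933 ]
flange 0.3 [140.38984115 234.58398901]
```

Run:
```python
from h import *
im=cv2.imread("pics/top0.png")
im=snapshot("top")[:,:,::-1]
cv2.imwrite("pics/top3.png",cv2.resize(np.clip(im[130:330,60:320].astype(float)*1.8,0,255).astype(np.uint8),None,fx=3,fy=3,interpolation=cv2.INTER_CUBIC))
im=snapshot("scene")[:,:,::-1]
cv2.imwrite("pics/scene4.png",np.clip(cv2.resize(im[60:310,300:620],None,fx=2.4,fy=2.4,interpolation=cv2.INTER_CUBIC).astype(float)*1.8,0,255).astype(np.uint8))
```

```text
(no output)
```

View pics/top3.png

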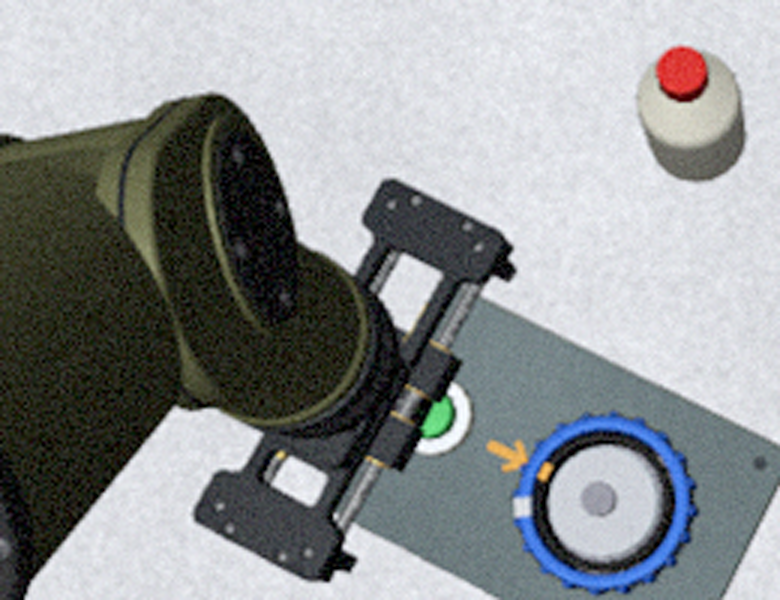

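View pics/scene4.png

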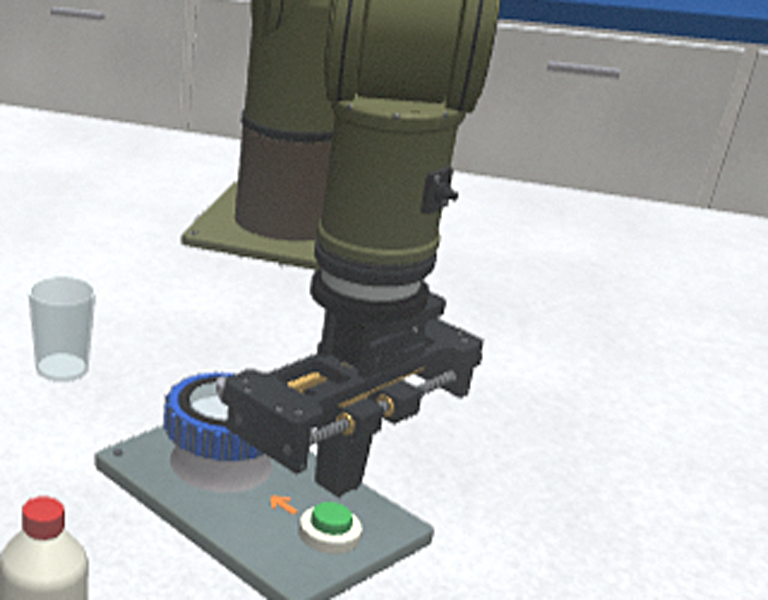

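Run:
```python
from h import *
st,M,psi=info();T=st["tool_pos"]
for z in(.08,.09,.1,.11,.12,.13):
  print(z,[proj("scene",[*(T+M@np.array([0,.0935,b]))[:2],z]).round(1).tolist() for b in(-.0375,.0375)],[proj("top",[*(T+M@np.array([0,a,b]))[:2],z]).round(1).tolist() for a in(-.0935,.0935) for b in(-.0375,.0375)])
```

```text
t 4.18 pos [0.6004 0.2117 0.0492] psi -28.2 tilt [-0.001 -0.001 -1.   ] q [-0.51  0.94  0.18  1.66 -0.28  0.57 -0.66] F [-0.34 -0.21  0.5 ] op 0.006
0.08 [[417.8, 286.7], [386.1, 264.2]] [[146.1, 305.4], [186.6, 327.0], [203.4, 204.0], [243.0, 223.6]]
0.09 [[418.4, 281.7], [386.5, 259.4]] [[143.6, 305.0], [184.6, 326.8], [201.8, 202.3], [241.9, 222.1]]
0.1 [[419.1, 276.6], [386.9, 254.5]] [[141.0, 304.6], [182.6, 326.7], [200.1, 200.5], [240.7, 220.6]]
0.11 [[419.8, 271.5], [387.4, 249.6]] [[138.4, 304.1], [180.5, 326.5], [198.3, 198.7], [239.5, 219.0]]
0.12 [[420.4, 266.3], [387.8, 244.5]] [[135.7, 303.7], [178.4, 326.4], [196.5, 196.8], [238.2, 217.4]]
0.13 [[421.1, 261.0], [388.2, 239.4]] [[133.0, 303.2], [176.2, 326.2], [194.7, 194.9], [236.9, 215.8]]
```

Scene view: the closed fingertips sit directly over the button, around (441,261), but about 25 mm above it. So the tips are really near z≈0.069, not the 0.035 expected. I'll lower carefully and let the force decide.

{"api": "apply_moves", "payload": {"delta_pos": [[0.5, 0, 0], [1.0, 0, 0], [1.5, 0, 0], [1.5, 0, 0], [1.5, 0, 0]], "yaw": [0, 0, 0, 0, 0], "gripper": [0, 0, 0, 0, 0]}}

```text
clock: 4.6
tool_pos: [0.5999, 0.2116, 0.0335]
eef_rot: [-0.606, -0.363, 0.608, -0.363]
contact_force: [-0.2, -0.0, -0.5]
opening: 0.009
```

Run:
```python
from h import *
info()
im=snapshot("scene");u,v=400,220
cv2.imwrite(f"pics/scene5.png",cv2.resize(im[v:v+75,u:u+100,::-1],None,fx=8,fy=8,interpolation=cv2.INTER_CUBIC))
```

```text
t 4.60 pos [0.5999 0.2116 0.0335] psi -28.2 tilt [-0.003 -0.001 -1.   ] q [-0.51  0.97  0.17  1.66 -0.28  0.54 -0.66] F [-0.23 -0.02 -0.48] op 0.009
```

View pics/scene5.png

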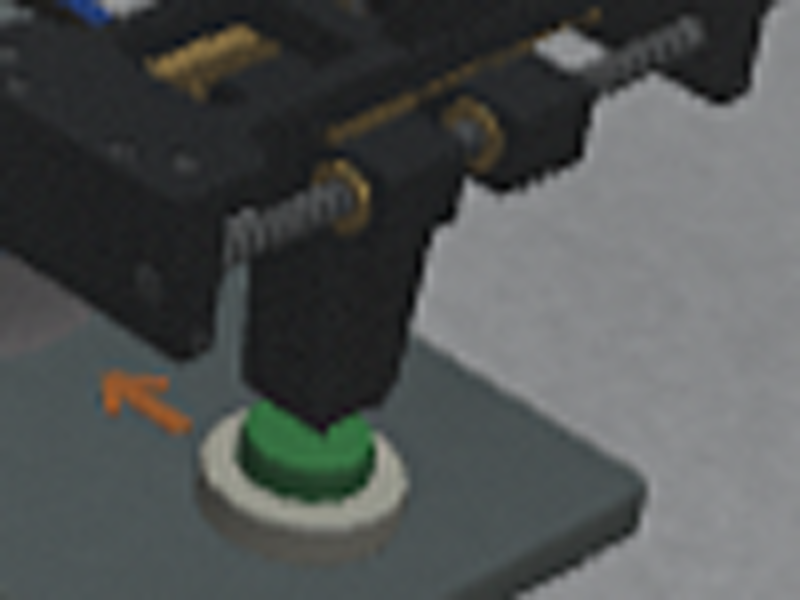

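{"api": "apply_moves", "payload": {"delta_pos": [[0.4, 0, 0], [0.8, 0, 0], [1.1, 0, 0], [1.3, 0, 0], [1.4, 0, 0], [1.4, 0, 0]], "yaw": [0, 0, 0, 0, 0, 0], "gripper": [0, 0, 0, 0, 0, 0]}}

```text
clock: 5.15
tool_pos: [0.6007, 0.2118, 0.0211]
eef_rot: [-0.607, -0.363, 0.607, -0.363]
contact_force: [-1.8, -0.7, 10.0]
opening: 0.002
```

Run:
```python
from h import *
info()
im=snapshot("scene");u,v=400,220
cv2.imwrite(f"pics/scene6.png",cv2.resize(im[v:v+75,u:u+100,::-1],None,fx=8,fy=8,interpolation=cv2.INTER_CUBIC))
```

```text
t 5.15 pos [0.6007 0.2118 0.0211] psi -28.2 tilt [-0.001 -0.    -1.   ] q [-0.5   0.99  0.17  1.66 -0.28  0.52 -0.65] F [-1.78 -0.71  9.95] op 0.002
```

View pics/scene6.png

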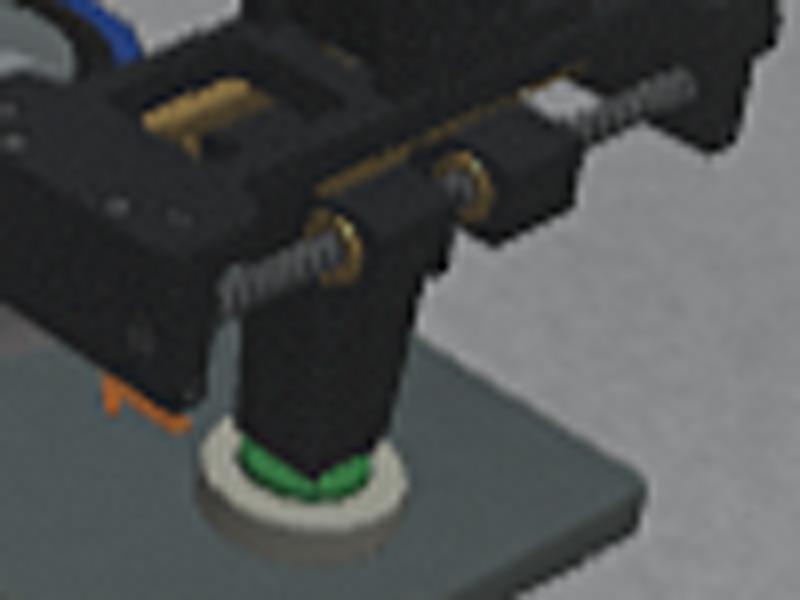

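{"api": "apply_moves", "payload": {"delta_pos": [[0.2, 0, 0], [0.4, 0, 0], [0.4, 0, 0]], "yaw": [0, 0, 0], "gripper": [0, 0, 0]}}

```text
clock: 5.45
tool_pos: [0.6008, 0.2118, 0.0208]
eef_rot: [-0.607, -0.363, 0.607, -0.363]
contact_force: [-7.5, -0.8, 27.9]
opening: 0.004
```

Run:
```python
from h import *
info()
```

```text
t 5.45 pos [0.6008 0.2118 0.0208] psi -28.3 tilt [-0.001  0.001 -1.   ] q [-0.5   0.99  0.17  1.66 -0.28  0.52 -0.65] F [-7.48 -0.75 27.9 ] op 0.004
```

Button bottomed hard: 28 N with no further travel, and the tips stand about 14.8 mm above the reported TCP. I'll retract straight up and check that it springs back.

{"api": "apply_moves", "payload": {"delta_pos": [[-1, 0, 0], [-3, 0, 0], [-5, 0, 0], [-7, 0, 0], [-8.5, 0, 0], [-8.5, 0, 0], [-8.5, 0, 0]], "yaw": [0, 0.1, 0.2, 0.3, 0.4, 0.5, 0.6], "gripper": [0, 0, 0, 0, 0, 0, 0]}}

```text
clock: 6.03
tool_pos: [0.6013, 0.212, 0.1069]
eef_rot: [0.688, 0.166, -0.687, 0.165]
contact_force: [-0.2, -0.1, -0.7]
opening: 0.007
```

```bash
cat >> h.py <<'E'
HY,HZ=.0125,.011   # half sizes of closed tips
OFF=-150           # psi = phi+OFF ; corner at (+y,+z)
def tcp_for(phi,r,off=OFF):
    """TCP xy, psi for corner at azimuth phi (deg), radius r"""
    psi=phi+off;a=np.radians(psi)
    yv=np.array([np.cos(a),np.sin(a)]);zv=np.array([np.sin(a),-np.cos(a)])
    k={-150:(1,1),-60:(-1,1),30:(-1,-1),120:(1,-1)}[off]
    c=AX+r*np.array([np.cos(np.radians(phi)),np.sin(np.radians(phi))])
    return c-k[0]*HY*yv-k[1]*HZ*zv,psi
def cur(st,M,psi,off=OFF):
    k={-150:(1,1),-60:(-1,1),30:(-1,-1),120:(1,-1)}[off]
    c=st["tool_pos"]+M@np.array([0,k[0]*HY,k[1]*HZ]);d=c[:2]-AX
    return np.degrees(np.arctan2(d[1],d[0])),np.hypot(*d)
def rows(st,M,psi,tg):
    """tg list of (xy,z,psi)"""
    for xy,z,p in tg:
        d=M.T@(np.array([*xy,z])-st["tool_pos"])*100
        dy=-(p-psi)
        print('[%.1f, %.1f, %.1f]'%tuple(d+0.0),'%.2f'%np.radians(dy))
E
python3 - <<'E'
from h import *
im=snapshot("scene");u,v=380,200
cv2.imwrite(f"pics/scene7.png",cv2.resize(im[v:v+100,u:u+133,::-1],None,fx=6,fy=6,interpolation=cv2.INTER_CUBIC))
st,M,psi=info()
xy,p=tcp_for(35,.060)
rows(st,M,psi,[(xy,.105,p),(xy,.045,p)])
E
```

```text
t 6.08 pos [0.6007 0.2121 0.1061] psi -63.1 tilt [-0.     0.001 -1.   ] q [-0.61  0.89  0.38  1.64 -0.46  0.7  -1.1 ] F [ 0.41  1.18 -0.72] op 0.006
[0.1, 6.2, 2.3] 0.91
[6.1, 6.2, 2.3] 0.91
```

View pics/scene7.png

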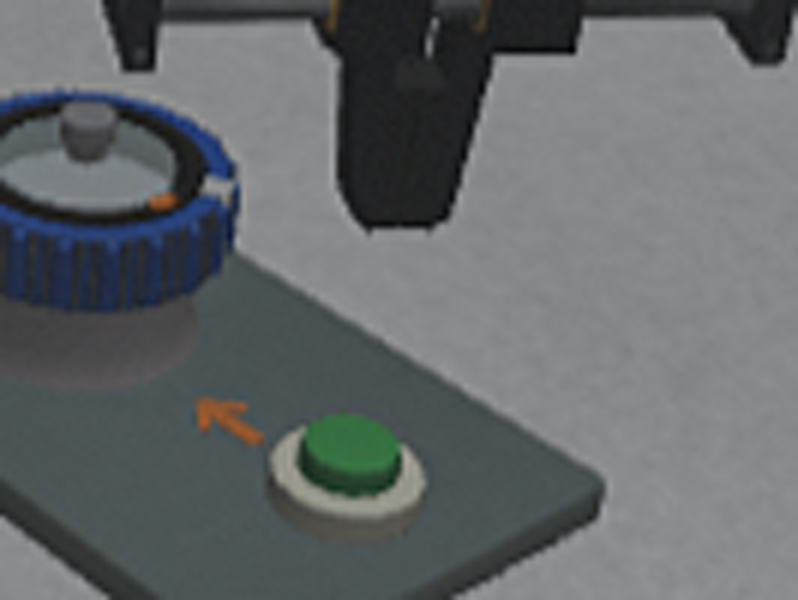

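Button is back up at (438,274) in the scene view. The fingers taper towards the tip, so I'll widen the size estimate and move to the collar.

```bash
sed -i 's/HY,HZ=.0125,.011 /HY,HZ=.0165,.0105 /' h.py
python3 - <<'E'
from h import *
st,M,psi=info()
xy,p=tcp_for(35,.060)
rows(st,M,psi,[(xy,.105,p),(xy,.045,p)])
E
```

```text
t 6.08 pos [0.6007 0.2121 0.1061] psi -63.1 tilt [-0.     0.001 -1.   ] q [-0.61  0.89  0.38  1.64 -0.46  0.7  -1.1 ] F [ 0.41  1.18 -0.72] op 0.006
[0.1, 5.9, 2.0] 0.91
[6.1, 5.9, 2.0] 0.91
```

{"api": "apply_moves", "payload": {"delta_pos": [[0, 1.5, 0.5], [0, 3, 1], [0, 4.5, 1.5], [0, 5.9, 2], [0, 5.9, 2], [1, 5.9, 2], [2.5, 5.9, 2], [4.2, 5.9, 2], [6, 5.9, 2], [6, 5.9, 2]], "yaw": [0.12, 0.24, 0.36, 0.48, 0.6, 0.72, 0.84, 0.91, 0.91, 0.91], "gripper": [0, 0, 0, 0, 0, 0, 0, 0, 0, 0]}}

```text
clock: 6.92
tool_pos: [0.6065, 0.1507, 0.0423]
eef_rot: [-0.688, 0.154, 0.693, 0.153]
contact_force: [0.1, 0.9, 0.4]
opening: 0.003
```

Run:
```python
from h import *
st,M,psi=info()
print(cur(st,M,psi))
for r in(.055,.052,.049,.046):
    xy,p=tcp_for(35,r);rows(st,M,psi,[(xy,.045,p)])
for c,(u,v) in dict(scene=(360,180),top=(180,230)).items():
    im=snapshot(c);cv2.imwrite(f"pics/{c}8.png",cv2.resize(im[v:v+100,u:u+133,::-1],None,fx=6,fy=6,interpolation=cv2.INTER_CUBIC))
```

```text
t 6.92 pos [0.6065 0.1507 0.0423] psi -115.1 tilt [-0.007  0.    -1.   ] q [-0.6   1.01  0.54  1.7  -0.78  0.66 -1.63] F [0.12 0.89 0.43] op 0.003
(np.float64(37.06179034215441), np.float64(0.057536568517452924))
[-0.3, 0.3, -0.0] -0.00
[-0.3, 0.6, 0.1] -0.00
[-0.3, 0.8, 0.2] -0.00
[-0.3, 1.1, 0.4] -0.00
```

View pics/scene8.png

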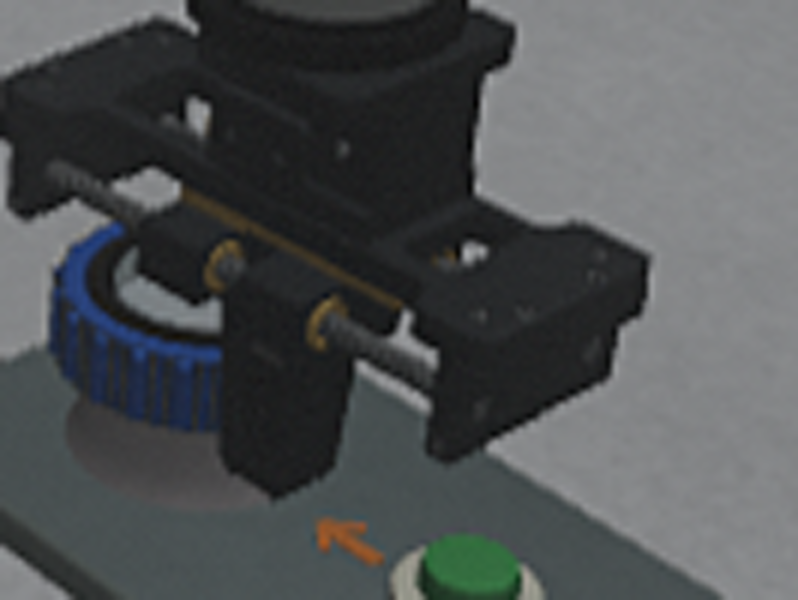

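View pics/top8.png

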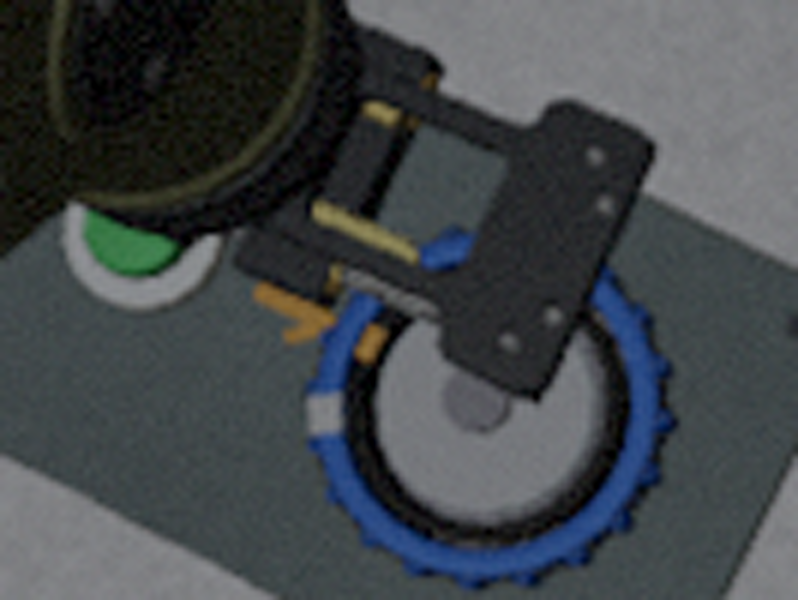

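{"api": "apply_moves", "payload": {"delta_pos": [[-0.2, 0.3, 0], [-0.3, 0.6, 0.1], [-0.3, 0.8, 0.2], [-0.3, 0.8, 0.2]], "yaw": [0, 0, 0, 0], "gripper": [0, 0, 0, 0]}}

```text
clock: 7.35
tool_pos: [0.6037, 0.1432, 0.0495]
eef_rot: [-0.69, 0.154, 0.691, 0.155]
contact_force: [-0.4, 0.0, -0.2]
opening: 0.007
```

```bash
cat >> h.py <<'E'
def pol(st,phi):
    F=st["contact_force"];a=np.radians(phi);print('Fr %.1f Ft %.1f Fz %.1f'%(F[0]*np.cos(a)+F[1]*np.sin(a),-F[0]*np.sin(a)+F[1]*np.cos(a),F[2]))
E
python3 - <<'E'
from h import *
st,M,psi=info()
c=cur(st,M,psi);print(c);pol(st,c[0])
for r in(.049,.047,.045):
    xy,p=tcp_for(35,r);rows(st,M,psi,[(xy,.045,p)])
E
```

```text
t 7.35 pos [0.6037 0.1432 0.0495] psi -115.2 tilt [-0.001  0.001 -1.   ] q [-0.59  1.    0.54  1.72 -0.78  0.66 -1.62] F [-0.36  0.01 -0.18] op 0.007
(np.float64(32.26969835803003), np.float64(0.05102707309813082))
Fr -0.3 Ft 0.2 Fz -0.2
[0.5, 0.0, 0.3] -0.00
[0.5, 0.2, 0.4] -0.00
[0.5, 0.4, 0.5] -0.00
```

{"api": "apply_moves", "payload": {"delta_pos": [[0.2, 0, 0.3], [0.5, 0.2, 0.4], [0.5, 0.3, 0.4], [0.5, 0.3, 0.4]], "yaw": [0, 0, 0, 0], "gripper": [0, 0, 0, 0]}}

```text
clock: 7.68
tool_pos: [0.5983, 0.142, 0.0443]
eef_rot: [-0.689, 0.154, 0.691, 0.154]
contact_force: [-0.2, -0.2, 0.2]
opening: 0.003
```

Run:
```python
from h import *
st,M,psi=info()
c=cur(st,M,psi);print(c);pol(st,c[0])
for r in(.047,.045,.043):
    xy,p=tcp_for(35,r);rows(st,M,psi,[(xy,.045,p)])
```

```text
t 7.68 pos [0.5983 0.142  0.0443] psi -115.2 tilt [-0.002  0.    -1.   ] q [-0.59  1.    0.53  1.74 -0.79  0.64 -1.61] F [-0.22 -0.16  0.21] op 0.003
(np.float64(34.59184177102156), np.float64(0.0458673910820124))
Fr -0.3 Ft -0.0 Fz 0.2
[-0.1, -0.1, -0.0] -0.00
[-0.1, 0.1, 0.1] -0.00
[-0.1, 0.2, 0.2] -0.00
```

{"api": "apply_moves", "payload": {"delta_pos": [[0, 0.1, 0.1], [0, 0.2, 0.2], [0, 0.3, 0.3], [0, 0.3, 0.3]], "yaw": [0, 0, 0, 0], "gripper": [0, 0, 0, 0]}}

```text
clock: 8.02
tool_pos: [0.597, 0.1421, 0.0449]
eef_rot: [0.691, -0.153, -0.689, -0.155]
contact_force: [4.2, 3.5, -1.7]
opening: 0.009
```

Run:
```python
from h import *
st,M,psi=info()
c=cur(st,M,psi);print(c);pol(st,c[0])
for r in(.044,.042,.040):
    xy,p=tcp_for(35,r);rows(st,M,psi,[(xy,.045,p)])
```

```text
t 8.02 pos [0.597  0.1421 0.0449] psi -115.2 tilt [ 0.003  0.002 -1.   ] q [-0.59  0.99  0.52  1.75 -0.8   0.62 -1.6 ] F [ 4.24  3.52 -1.71] op 0.009
(np.float64(35.63655651071858), np.float64(0.044792906111400646))
Fr 5.5 Ft 0.4 Fz -1.7
[-0.0, 0.1, 0.0] -0.00
[-0.0, 0.3, 0.1] -0.00
[-0.0, 0.4, 0.2] -0.00
```

```bash
cat > nxt.py <<'E'
from h import *
import sys
def go(step=7,n=10,r=.0447,z=.045,phi0=None,off=OFF):
    st,M,psi=info();c=cur(st,M,psi,off);print(c);pol(st,c[0])
    ph=c[0] if phi0 is None else phi0
    # psi continuous
    tg=[]
    for k in range(1,n+1):
        xy,p=tcp_for(ph+step*k,r,off)
        p=psi+((p-psi+180)%360-180);tg.append((xy,z,p))
    rows(st,M,psi,tg)
if __name__=="__main__": go(*[float(a) if i!=1 else int(a) for i,a in enumerate(sys.argv[1:])])
E
python3 nxt.py 7 10
```

```text
t 8.02 pos [0.597  0.1421 0.0449] psi -115.2 tilt [ 0.003  0.002 -1.   ] q [-0.59  0.99  0.52  1.75 -0.8   0.62 -1.6 ] F [ 4.24  3.52 -1.71] op 0.009
(np.float64(35.63655651071858), np.float64(0.044792906111400646))
Fr 5.5 Ft 0.4 Fz -1.7
[-0.0, -0.4, 0.7] -0.14
[-0.0, -0.6, 1.5] -0.26
[-0.0, -0.8, 2.2] -0.38
[-0.0, -0.9, 3.0] -0.50
[-0.0, -0.8, 3.8] -0.63
[-0.0, -0.7, 4.6] -0.75
[-0.0, -0.5, 5.3] -0.87
[-0.0, -0.2, 6.1] -0.99
[-0.0, 0.2, 6.7] -1.11
[-0.0, 0.6, 7.4] -1.24
```

{"api": "apply_moves", "payload": {"delta_pos": [[0, -0.3, 0.7], [0, -0.6, 1.5], [0, -0.8, 2.2], [0, -0.85, 3.0], [0, -0.8, 3.8], [0, -0.7, 4.6], [0, -0.5, 5.3], [0, -0.2, 6.1], [0, 0.2, 6.7], [0, 0.6, 7.4]], "yaw": [-0.12, -0.24, -0.37, -0.49, -0.61, -0.73, -0.86, -0.98, -1.1, -1.22], "gripper": [0, 0, 0, 0, 0, 0, 0, 0, 0, 0]}}

```text
clock: 8.85
tool_pos: [0.5285, 0.1684, 0.0452]
eef_rot: [0.655, 0.271, -0.651, 0.271]
contact_force: [2.9, -0.0, -0.9]
opening: 0.006
```

```bash
python3 - <<'E'
from h import *
for c,(u,v) in dict(top=(180,230)).items():
    im=snapshot(c);cv2.imwrite(f"pics/{c}9.png",cv2.resize(im[v:v+100,u:u+133,::-1],None,fx=6,fy=6,interpolation=cv2.INTER_CUBIC))
E
python3 nxt.py
```

```text
t 8.90 pos [0.526  0.1679 0.045 ] psi -44.6 tilt [ 0.002  0.002 -1.   ] q [-0.5   0.88  0.18  1.93 -0.4   0.36 -0.78] F [-0.2   0.62  0.18] op 0.005
(np.float64(107.53129805824672), np.float64(0.045383887213901214))
Fr 0.7 Ft 0.0 Fz 0.2
[-0.0, -0.3, 0.8] -0.16
[-0.0, -0.6, 1.6] -0.28
[-0.0, -0.7, 2.3] -0.40
[-0.0, -0.8, 3.1] -0.53
[-0.0, -0.7, 3.9] -0.65
[-0.0, -0.6, 4.7] -0.77
[-0.0, -0.4, 5.4] -0.89
[-0.0, -0.0, 6.1] -1.01
[-0.0, 0.4, 6.8] -1.14
[-0.0, 0.8, 7.4] -1.26
```

View pics/top9.png

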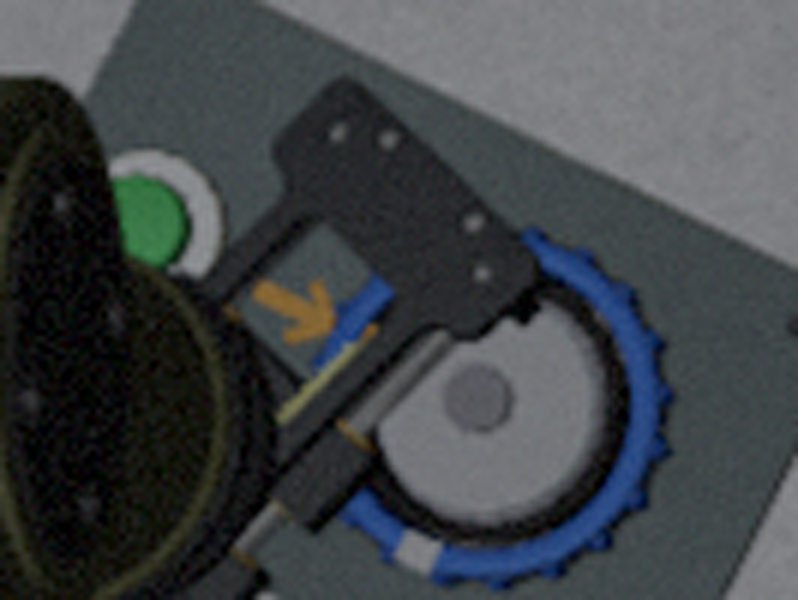

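Top view: the mark has gone round to crop (418,552), about 65° anticlockwise, so the drive works. Continuing the stroke.

{"api": "apply_moves", "payload": {"delta_pos": [[0, -0.35, 0.8], [0, -0.6, 1.5], [0, -0.75, 2.3], [0, -0.8, 3.1], [0, -0.75, 3.9], [0, -0.6, 4.7], [0, -0.4, 5.4], [0, 0, 6.1], [0, 0.4, 6.7], [0, 0.8, 7.3]], "yaw": [-0.14, -0.26, -0.39, -0.51, -0.63, -0.76, -0.88, -1.0, -1.12, -1.25], "gripper": [0, 0, 0, 0, 0, 0, 0, 0, 0, 0]}}

```text
clock: 9.73
tool_pos: [0.4789, 0.1101, 0.0447]
eef_rot: [0.372, 0.602, -0.371, 0.601]
contact_force: [-0.1, -0.8, -0.3]
opening: 0.008
```

```bash
python3 nxt.py
```

```text
t 9.73 pos [0.4789 0.1101 0.0447] psi 26.6 tilt [-0.     0.002 -1.   ] q [-0.28  0.84 -0.06  2.1   0.19  0.21 -0.04] F [-0.05 -0.8  -0.28] op 0.008
(np.float64(176.75454740347138), np.float64(0.04571831921648209))
Fr 0.0 Ft 0.8 Fz -0.3
[-0.0, -0.3, 0.8] -0.12
[-0.0, -0.5, 1.5] -0.25
[-0.0, -0.7, 2.3] -0.37
[-0.0, -0.8, 3.0] -0.49
[-0.0, -0.8, 3.8] -0.61
[-0.0, -0.7, 4.6] -0.74
[-0.0, -0.5, 5.4] -0.86
[-0.0, -0.2, 6.1] -0.98
[-0.0, 0.2, 6.8] -1.10
[-0.0, 0.7, 7.4] -1.22
```

```bash
python3 nxt.py 7 10 .0437 | tail -10
```

```text
[-0.0, -0.2, 0.8] -0.12
[-0.0, -0.4, 1.5] -0.25
[-0.0, -0.6, 2.3] -0.37
[-0.0, -0.7, 3.0] -0.49
[-0.0, -0.7, 3.8] -0.61
[-0.0, -0.6, 4.6] -0.74
[-0.0, -0.4, 5.3] -0.86
[-0.0, -0.1, 6.0] -0.98
[-0.0, 0.3, 6.7] -1.10
[-0.0, 0.7, 7.3] -1.22
```

{"api": "apply_moves", "payload": {"delta_pos": [[0, -0.2, 0.8], [0, -0.4, 1.5], [0, -0.6, 2.3], [0, -0.7, 3.0], [0, -0.7, 3.8], [0, -0.6, 4.6], [0, -0.4, 5.3], [0, -0.1, 6.0], [0, 0.3, 6.7], [0, 0.7, 7.3]], "yaw": [-0.12, -0.25, -0.37, -0.49, -0.61, -0.74, -0.86, -0.98, -1.1, -1.22], "gripper": [0, 0, 0, 0, 0, 0, 0, 0, 0, 0]}}

```text
clock: 10.57
tool_pos: [0.5167, 0.0465, 0.0443]
eef_rot: [-0.042, 0.707, 0.041, 0.705]
contact_force: [-1.7, 0.0, 0.4]
opening: 0.006
```

```bash
python3 - <<'E'
from h import *
for c,(u,v) in dict(top=(180,230)).items():
    im=snapshot(c);cv2.imwrite(f"pics/{c}10.png",cv2.resize(im[v:v+100,u:u+133,::-1],None,fx=6,fy=6,interpolation=cv2.INTER_CUBIC))
E
python3 nxt.py 7 5 .0437
```

```text
t 10.62 pos [0.5183 0.0453 0.0441] psi 96.9 tilt [-0.001 -0.001 -1.   ] q [ 0.04  0.87 -0.35  2.    0.74  0.4   0.79] F [ 0.46 -1.07 -0.15] op 0.006
(np.float64(-112.05324759293003), np.float64(0.04601342327978448))
Fr 0.8 Ft 0.8 Fz -0.1
[-0.1, -0.2, 0.8] -0.14
[-0.1, -0.4, 1.6] -0.26
[-0.1, -0.6, 2.3] -0.39
[-0.1, -0.6, 3.1] -0.51
[-0.1, -0.6, 3.9] -0.63
```

View pics/top10.png

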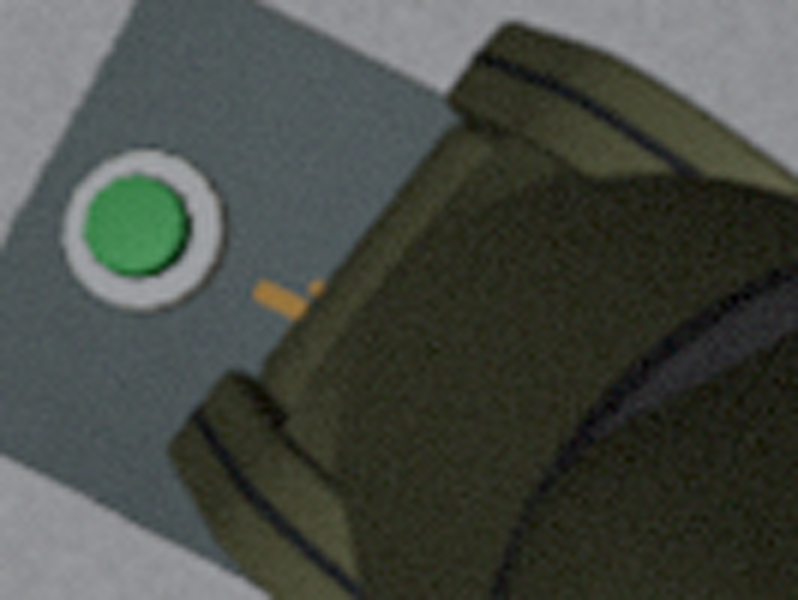

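```bash
python3 nxt.py 7 10 .0437|tail -10
```

```text
[-0.1, -0.2, 0.8] -0.14
[-0.1, -0.4, 1.6] -0.26
[-0.1, -0.6, 2.3] -0.39
[-0.1, -0.6, 3.1] -0.51
[-0.1, -0.6, 3.9] -0.63
[-0.1, -0.5, 4.6] -0.75
[-0.1, -0.3, 5.4] -0.87
[-0.1, 0.0, 6.1] -1.00
[-0.1, 0.4, 6.7] -1.12
[-0.1, 0.9, 7.4] -1.24
```

{"api": "apply_moves", "payload": {"delta_pos": [[-0.1, -0.2, 0.8], [-0.1, -0.4, 1.6], [-0.1, -0.6, 2.3], [-0.1, -0.6, 3.1], [-0.1, -0.6, 3.9], [-0.1, -0.5, 4.6], [-0.1, -0.3, 5.4], [-0.1, 0.0, 6.1], [-0.1, 0.4, 6.7], [-0.1, 0.9, 7.4]], "yaw": [-0.14, -0.26, -0.39, -0.51, -0.63, -0.75, -0.87, -1.0, -1.12, -1.24], "gripper": [0, 0, 0, 0, 0, 0, 0, 0, 0, 0]}}

```text
clock: 11.45
tool_pos: [0.5913, 0.0584, 0.0445]
eef_rot: [-0.446, 0.553, 0.442, 0.548]
contact_force: [1.6, -5.5, 2.2]
opening: 0.006
```

```bash
python3 nxt.py 7 10 .0437
python3 - <<'E'
from h import *
for c,(u,v) in dict(scene=(350,190)).items():
    im=snapshot(c);cv2.imwrite(f"pics/{c}11.png",cv2.resize(im[v:v+100,u:u+133,::-1],None,fx=6,fy=6,interpolation=cv2.INTER_CUBIC))
E
```

```text
t 11.45 pos [0.5913 0.0584 0.0445] psi 167.8 tilt [-0.002 -0.009 -1.   ] q [ 0.22  1.01 -0.74  1.76  0.95  0.78  1.91] F [ 1.56 -5.55  2.25] op 0.006
(np.float64(-45.08134059859261), np.float64(0.04716292378131064))
Fr 5.0 Ft -2.8 Fz 2.2
[-0.1, -0.0, 0.8] -0.07
[-0.1, -0.3, 1.5] -0.19
[-0.1, -0.6, 2.2] -0.32
[-0.1, -0.7, 3.0] -0.44
[-0.1, -0.7, 3.8] -0.56
[-0.1, -0.6, 4.5] -0.68
[-0.1, -0.5, 5.3] -0.80
[-0.1, -0.2, 6.0] -0.93
[-0.1, 0.1, 6.7] -1.05
[-0.1, 0.5, 7.4] -1.17
```

View pics/scene11.png

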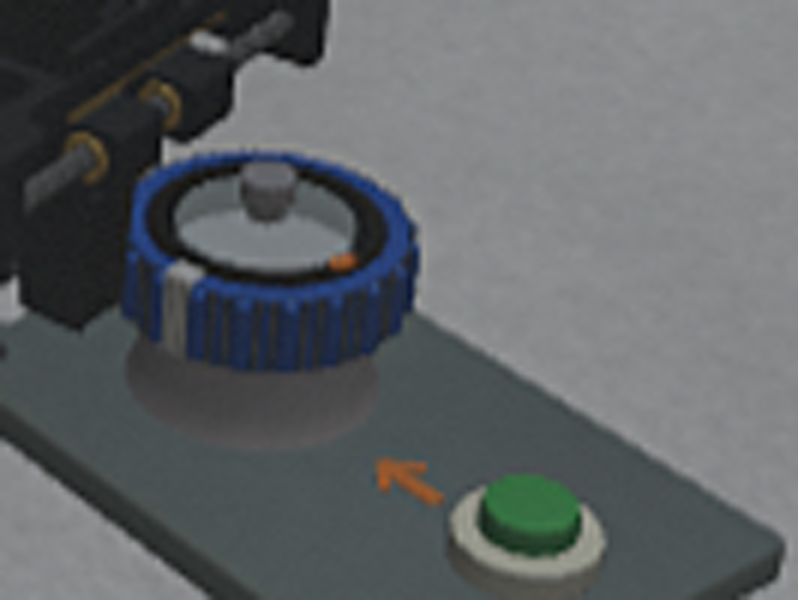

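Scene view: the mark is now on the near side at about (381,235). Retracting, then yawing back for the next stroke.

Run:
```python
from h import *
p=onz("scene",(380.8,234.8),.08);d=p[:2]-AX;print('mark',np.hypot(*d),np.degrees(np.arctan2(d[1],d[0])))
st,M,psi=info();c=cur(st,M,psi);print(c)
for r,z in((.056,.045),(.066,.05),(.066,.08),(.066,.11)):
    xy,p=tcp_for(c[0],r);rows(st,M,psi,[(xy,z,psi)])
xy,p=tcp_for(25,.062);rows(st,M,psi,[(xy,.11,psi-60)])
```

```text
mark 0.038811424276342536 -18.531424358873323
t 11.50 pos [0.5931 0.0605 0.0446] psi 168.2 tilt [ 0.    -0.006 -1.   ] q [ 0.22  1.01 -0.74  1.76  0.96  0.78  1.91] F [ 4.65 -4.11  0.01] op 0.008
(np.float64(-41.87526872968275), np.float64(0.04701936554546755))
[-0.0, -0.8, -0.5] -0.00
[-0.5, -1.6, -1.0] -0.00
[-3.5, -1.6, -1.0] -0.00
[-6.5, -1.7, -1.0] -0.00
[-6.6, -0.9, 8.2] 1.05
```

{"api": "apply_moves", "payload": {"delta_pos": [[0, -0.8, -0.5], [-0.5, -1.6, -1], [-3, -1.6, -1], [-6.5, -1.6, -1], [-6.5, -1.4, 1], [-6.5, -1.2, 3], [-6.5, -1, 5], [-6.5, -0.9, 7], [-6.5, -0.9, 8.2], [-6.5, -0.9, 8.2]], "yaw": [0, 0, 0.12, 0.24, 0.36, 0.48, 0.6, 0.72, 0.84, 0.96], "gripper": [0, 0, 0, 0, 0, 0, 0, 0, 0, 0]}}

```text
clock: 12.33
tool_pos: [0.618, 0.1437, 0.1092]
eef_rot: [-0.141, 0.693, 0.139, 0.693]
contact_force: [0.3, 0.2, 0.2]
opening: 0.008
```

{"api": "apply_moves", "payload": {"delta_pos": [[0, 0, 0], [0, 0, 0], [0, 0, 0], [0, 0, 0], [0, 0, 0], [0, 0, 0], [0, 0, 0], [0, 0, 0], [0, 0, 0], [0, 0, 0]], "yaw": [0.12, 0.24, 0.36, 0.48, 0.6, 0.72, 0.84, 0.96, 1.08, 1.2], "gripper": [0, 0, 0, 0, 0, 0, 0, 0, 0, 0]}}

```text
clock: 13.17
tool_pos: [0.6175, 0.1434, 0.1089]
eef_rot: [0.278, 0.649, -0.281, 0.65]
contact_force: [-1.0, 1.3, -0.7]
opening: 0.002
```

{"api": "apply_moves", "payload": {"delta_pos": [[0, 0, 0], [0, 0, 0], [0, 0, 0], [0, 0, 0], [0, 0, 0], [0, 0, 0], [0, 0, 0], [0, 0, 0], [0, 0, 0], [0, 0, 0]], "yaw": [0.12, 0.24, 0.36, 0.48, 0.6, 0.72, 0.84, 0.96, 1.08, 1.2], "gripper": [0, 0, 0, 0, 0, 0, 0, 0, 0, 0]}}

```text
clock: 14.0
tool_pos: [0.617, 0.1432, 0.1087]
eef_rot: [-0.598, -0.374, 0.601, -0.376]
contact_force: [0.5, -0.3, -0.3]
opening: 0.005
```

Run:
```python
from h import *
st,M,psi=info()
for phi in (15,25):
  xy,p=tcp_for(phi,.060);rows(st,M,psi,[(xy,.11,p),(xy,.045,p)])
```

```text
t 14.00 pos [0.617  0.1432 0.1087] psi -25.9 tilt [-0.002 -0.004 -1.   ] q [-0.34  0.85  0.07  1.64 -0.08  0.66 -0.68] F [ 0.48 -0.27 -0.29] op 0.005
[-0.1, 1.1, 1.4] 1.90
[6.4, 1.1, 1.4] 1.90
[-0.1, 0.2, 0.5] 1.73
[6.4, 0.2, 0.4] 1.73
```

{"api": "apply_moves", "payload": {"delta_pos": [[0, 0.2, 0.3], [0, 0.5, 0.7], [0, 0.8, 1.1], [0, 1.1, 1.4], [0, 1.1, 1.4], [0, 1.1, 1.4], [0, 1.1, 1.4], [0, 1.1, 1.4], [0, 1.1, 1.4], [0, 1.1, 1.4]], "yaw": [0.12, 0.24, 0.36, 0.48, 0.6, 0.72, 0.84, 0.96, 1.08, 1.2], "gripper": [0, 0, 0, 0, 0, 0, 0, 0, 0, 0]}}

```text
clock: 14.83
tool_pos: [0.6206, 0.126, 0.1088]
eef_rot: [-0.706, 0.034, 0.707, 0.031]
contact_force: [0.5, 0.2, 0.6]
opening: 0.005
```

{"api": "apply_moves", "payload": {"delta_pos": [[0, 0, 0], [0, 0, 0], [0.5, 0, 0], [1.5, 0, 0], [3, 0, 0], [4.5, 0, 0], [6, 0, 0], [6.4, 0, 0], [6.4, 0, 0]], "yaw": [0.12, 0.24, 0.36, 0.48, 0.6, 0.7, 0.7, 0.7, 0.7], "gripper": [0, 0, 0, 0, 0, 0, 0, 0, 0]}}

```text
clock: 15.58
tool_pos: [0.6194, 0.1258, 0.0437]
eef_rot: [-0.651, 0.276, 0.653, 0.271]
contact_force: [-0.2, -0.1, 0.3]
opening: 0.001
```

Run:
```python
from h import *
st,M,psi=info();print(cur(st,M,psi))
for r in(.05,.0475,.0445):
  xy,p=tcp_for(15,r);rows(st,M,psi,[(xy,.045,p)])
```

```text
t 15.58 pos [0.6194 0.1258 0.0437] psi -135.5 tilt [-0.004 -0.005 -1.   ] q [-0.55  1.01  0.52  1.68 -0.75  0.67 -1.98] F [-0.19 -0.11  0.3 ] op 0.001
(np.float64(16.026629933573464), np.float64(0.05845413688355404))
[-0.1, 0.8, 0.3] -0.01
[-0.1, 1.0, 0.5] -0.01
[-0.1, 1.3, 0.6] -0.01
```

{"api": "apply_moves", "payload": {"delta_pos": [[-0.1, 0.5, 0.2], [-0.1, 0.9, 0.4], [-0.1, 1.2, 0.6], [-0.1, 1.3, 0.6], [-0.1, 1.3, 0.6]], "yaw": [0, 0, 0, 0, 0], "gripper": [0, 0, 0, 0, 0]}}

```text
clock: 16.0
tool_pos: [0.6093, 0.1218, 0.0464]
eef_rot: [0.654, -0.274, -0.65, -0.273]
contact_force: [5.5, 1.1, -3.2]
opening: -0.0
```

```bash
python3 nxt.py 7 10 .0437
```

```text
t 16.00 pos [0.6093 0.1218 0.0464] psi -135.5 tilt [ 0.004 -0.004 -1.   ] q [-0.54  0.99  0.51  1.72 -0.76  0.63 -1.96] F [ 5.5   1.08 -3.17] op -0.000
(np.float64(14.744219515803662), np.float64(0.04768447762667661))
Fr 5.6 Ft -0.4 Fz -3.2
[0.1, -0.0, 0.9] -0.13
[0.1, -0.3, 1.6] -0.25
[0.1, -0.4, 2.4] -0.37
[0.1, -0.5, 3.1] -0.49
[0.1, -0.5, 3.9] -0.62
[0.1, -0.4, 4.7] -0.74
[0.1, -0.2, 5.4] -0.86
[0.1, 0.1, 6.1] -0.98
[0.1, 0.5, 6.8] -1.10
[0.1, 0.9, 7.4] -1.23
```

{"api": "apply_moves", "payload": {"delta_pos": [[0.1, 0, 0.9], [0.1, -0.3, 1.6], [0.1, -0.4, 2.4], [0.1, -0.5, 3.1], [0.1, -0.5, 3.9], [0.1, -0.4, 4.7], [0.1, -0.2, 5.4], [0.1, 0.1, 6.1], [0.1, 0.5, 6.8], [0.1, 0.9, 7.4]], "yaw": [-0.13, -0.25, -0.37, -0.49, -0.62, -0.74, -0.86, -0.98, -1.1, -1.23], "gripper": [0, 0, 0, 0, 0, 0, 0, 0, 0, 0]}}

```text
clock: 16.83
tool_pos: [0.5526, 0.169, 0.0466]
eef_rot: [0.693, 0.152, -0.687, 0.155]
contact_force: [2.0, 0.4, -0.0]
opening: 0.005
```

```bash
python3 nxt.py 7 10 .0437;python3 - <<'E'
from h import *
for c,(u,v) in dict(scene=(350,190)).items():
    im=snapshot(c);cv2.imwrite(f"pics/{c}12.png",cv2.resize(im[v:v+100,u:u+133,::-1],None,fx=6,fy=6,interpolation=cv2.INTER_CUBIC))
E
```

```text
t 16.83 pos [0.5526 0.169  0.0466] psi -65.0 tilt [ 0.009 -0.002 -1.   ] q [-0.49  0.9   0.19  1.85 -0.36  0.42 -1.18] F [ 2.02  0.37 -0.03] op 0.005
(np.float64(82.18030267640587), np.float64(0.04445862550817461))
Fr 0.6 Ft -1.9 Fz -0.0
[0.2, -0.3, 0.6] -0.07
[0.1, -0.6, 1.3] -0.19
[0.1, -0.8, 2.1] -0.32
[0.1, -0.9, 2.8] -0.44
[0.1, -0.9, 3.6] -0.56
[0.1, -0.9, 4.4] -0.68
[0.1, -0.7, 5.1] -0.81
[0.1, -0.5, 5.9] -0.93
[0.1, -0.1, 6.6] -1.05
[0.1, 0.3, 7.2] -1.17
```

View pics/scene12.png

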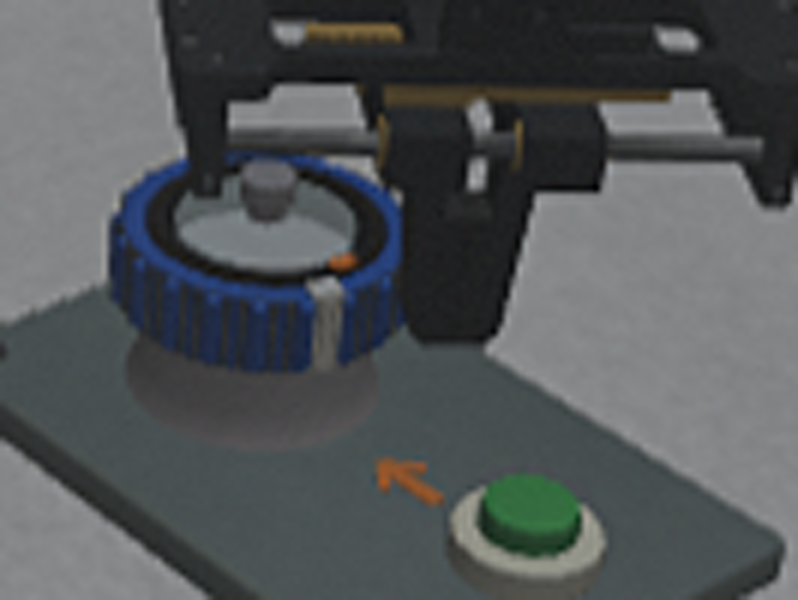

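```bash
python3 nxt.py 7 10 .0437;python3 - <<'E'
from h import *
p=onz("scene",(404.5,237.5),.08);d=p[:2]-AX;print('mark',np.hypot(*d),np.degrees(np.arctan2(d[1],d[0])))
E
```

```text
t 16.88 pos [0.5505 0.1691 0.0464] psi -64.6 tilt [ 0.006 -0.002 -1.   ] q [-0.49  0.9   0.19  1.86 -0.36  0.42 -1.17] F [-0.33  0.82  1.4 ] op 0.004
(np.float64(84.76155403941044), np.float64(0.04436397754015513))
Fr 0.8 Ft 0.4 Fz 1.4
[0.1, -0.3, 0.7] -0.11
[0.1, -0.6, 1.4] -0.23
[0.1, -0.8, 2.2] -0.36
[0.1, -0.8, 2.9] -0.48
[0.1, -0.8, 3.7] -0.60
[0.1, -0.7, 4.5] -0.72
[0.1, -0.6, 5.2] -0.84
[0.1, -0.3, 5.9] -0.97
[0.1, 0.1, 6.6] -1.09
[0.1, 0.5, 7.3] -1.21
mark 0.04004207518310236 48.84219187193613
```

{"api": "apply_moves", "payload": {"delta_pos": [[0.1, -0.3, 0.7], [0.1, -0.6, 1.4], [0.1, -0.8, 2.2], [0.1, -0.8, 2.9], [0.1, -0.8, 3.7], [0.1, -0.7, 4.5], [0.1, -0.6, 5.2], [0.1, -0.3, 5.9], [0.1, 0.1, 6.6], [0.1, 0.5, 7.3]], "yaw": [-0.11, -0.23, -0.36, -0.48, -0.6, -0.72, -0.84, -0.97, -1.09, -1.21], "gripper": [0, 0, 0, 0, 0, 0, 0, 0, 0, 0]}}

```text
clock: 17.72
tool_pos: [0.4873, 0.1339, 0.046]
eef_rot: [0.48, 0.519, -0.476, 0.523]
contact_force: [1.7, 1.8, -0.1]
opening: 0.002
```

```bash
python3 nxt.py 7 10 .0432
```

```text
t 17.72 pos [0.4873 0.1339 0.046 ] psi 4.9 tilt [ 0.008 -0.001 -1.   ] q [-0.33  0.84 -0.05  2.06  0.19  0.24 -0.46] F [ 1.67  1.81 -0.11] op 0.002
(np.float64(153.84241445320157), np.float64(0.0438840986263993))
Fr -0.7 Ft -2.4 Fz -0.1
[0.1, -0.3, 0.7] -0.10
[0.1, -0.6, 1.4] -0.23
[0.1, -0.8, 2.1] -0.35
[0.1, -0.9, 2.9] -0.47
[0.1, -0.9, 3.7] -0.59
[0.1, -0.8, 4.4] -0.71
[0.1, -0.6, 5.2] -0.84
[0.1, -0.3, 5.9] -0.96
[0.1, 0.0, 6.6] -1.08
[0.1, 0.5, 7.2] -1.20
```

{"api": "apply_moves", "payload": {"delta_pos": [[0.1, -0.3, 0.7], [0.1, -0.6, 1.4], [0.1, -0.8, 2.1], [0.1, -0.9, 2.9], [0.1, -0.9, 3.7], [0.1, -0.8, 4.4], [0.1, -0.6, 5.2], [0.1, -0.3, 5.9], [0.1, 0, 6.6], [0.1, 0.5, 7.2]], "yaw": [-0.1, -0.23, -0.35, -0.47, -0.59, -0.71, -0.84, -0.96, -1.08, -1.2], "gripper": [0, 0, 0, 0, 0, 0, 0, 0, 0, 0]}}

```text
clock: 18.55
tool_pos: [0.4974, 0.0615, 0.0457]
eef_rot: [0.099, 0.698, -0.1, 0.703]
contact_force: [-1.1, 1.0, 0.6]
opening: 0.004
```

```bash
python3 nxt.py 7 10 .0432
```

```text
t 18.55 pos [0.4974 0.0615 0.0457] psi 73.8 tilt [ 0.007 -0.002 -1.   ] q [-0.04  0.85 -0.3   2.07  0.76  0.33  0.32] F [-1.06  1.02  0.6 ] op 0.004
(np.float64(-135.78094569854622), np.float64(0.044621508877271586))
Fr 0.0 Ft -1.5 Fz 0.6
[0.1, -0.2, 0.8] -0.13
[0.1, -0.5, 1.5] -0.25
[0.1, -0.7, 2.2] -0.37
[0.1, -0.7, 3.0] -0.50
[0.1, -0.7, 3.8] -0.62
[0.1, -0.6, 4.5] -0.74
[0.1, -0.4, 5.3] -0.86
[0.1, -0.1, 6.0] -0.98
[0.1, 0.2, 6.6] -1.11
[0.1, 0.7, 7.3] -1.23
```

{"api": "apply_moves", "payload": {"delta_pos": [[0.1, -0.2, 0.8], [0.1, -0.5, 1.5], [0.1, -0.7, 2.2], [0.1, -0.7, 3.0], [0.1, -0.7, 3.8], [0.1, -0.6, 4.5], [0.1, -0.4, 5.3], [0.1, -0.1, 6.0], [0.1, 0.2, 6.6], [0.1, 0.7, 7.3]], "yaw": [-0.13, -0.25, -0.37, -0.5, -0.62, -0.74, -0.86, -0.98, -1.11, -1.23], "gripper": [0, 0, 0, 0, 0, 0, 0, 0, 0, 0]}}

```text
clock: 19.38
tool_pos: [0.5684, 0.044, 0.0451]
eef_rot: [-0.326, 0.629, 0.32, 0.629]
contact_force: [-1.5, -2.9, 1.9]
opening: 0.006
```

```bash
python3 nxt.py 7 5 .0435;python3 - <<'E'
from h import *
for c,(u,v) in dict(scene=(350,190)).items():
    im=snapshot(c);cv2.imwrite(f"pics/{c}13.png",cv2.resize(im[v:v+100,u:u+133,::-1],None,fx=6,fy=6,interpolation=cv2.INTER_CUBIC))
E
```

```text
t 19.38 pos [0.5684 0.044  0.0451] psi 144.4 tilt [ 0.004 -0.009 -1.   ] q [ 0.23  0.98 -0.7   1.84  0.98  0.71  1.46] F [-1.5  -2.9   1.93] op 0.006
(np.float64(-68.50312264390031), np.float64(0.04663722526156052))
Fr 2.1 Ft -2.5 Fz 1.9
[0.0, -0.1, 0.8] -0.07
[0.0, -0.4, 1.5] -0.19
[0.0, -0.6, 2.2] -0.32
[0.0, -0.7, 3.0] -0.44
[0.0, -0.7, 3.7] -0.56
```

View pics/scene13.png

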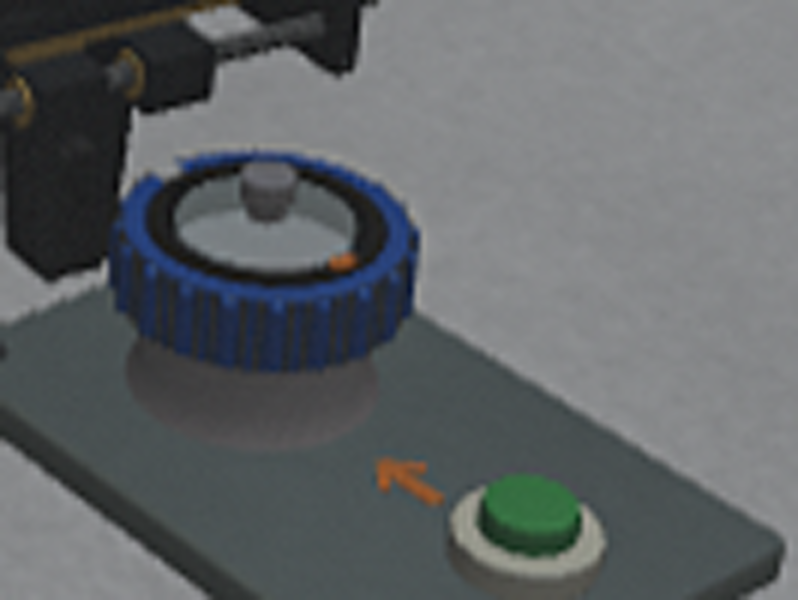

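Scene view: the mark is on the far left rim at about (377,219). The collar still has about 170° to go. Retracting for the last stroke.

Run:
```python
from h import *
p=onz("scene",(377.5,219.2),.08);d=p[:2]-AX;print('mark',np.hypot(*d),np.degrees(np.arctan2(d[1],d[0])))
st,M,psi=info();c=cur(st,M,psi);print(c)
for r,z in((.056,.045),(.066,.05),(.066,.11)):
    xy,p=tcp_for(c[0],r);rows(st,M,psi,[(xy,z,psi)])
xy,p=tcp_for(15,.062);rows(st,M,psi,[(xy,.11,psi-60)])
```

```text
mark 0.0410709458846737 -110.53313683048943
t 19.43 pos [0.5707 0.0451 0.0451] psi 144.7 tilt [ 0.007 -0.007 -1.   ] q [ 0.23  0.98 -0.71  1.84  0.98  0.71  1.47] F [ 2.14 -2.81  0.73] op 0.006
(np.float64(-65.59064077324237), np.float64(0.04650627918803829))
[0.0, -0.8, -0.5] -0.00
[-0.5, -1.7, -1.0] -0.00
[-6.5, -1.7, -1.0] -0.00
[-6.5, 0.3, 9.6] 1.05
```

{"api": "apply_moves", "payload": {"delta_pos": [[0, -0.8, -0.5], [-0.5, -1.7, -1], [-3, -1.7, -1], [-6.5, -1.7, -1], [-6.5, -1.5, 1], [-6.5, -1.1, 3], [-6.5, -0.7, 5], [-6.5, -0.2, 7.2], [-6.5, 0.3, 9.6], [-6.5, 0.3, 9.6]], "yaw": [0, 0, 0.12, 0.24, 0.36, 0.48, 0.6, 0.72, 0.84, 0.96], "gripper": [0, 0, 0, 0, 0, 0, 0, 0, 0, 0]}}

```text
clock: 20.27
tool_pos: [0.6242, 0.1323, 0.111]
eef_rot: [0.004, 0.704, -0.004, 0.711]
contact_force: [-0.2, 2.5, 0.0]
opening: 0.007
```

{"api": "apply_moves", "payload": {"delta_pos": [[0, 0, 0], [0, 0, 0], [0, 0, 0], [0, 0, 0], [0, 0, 0], [0, 0, 0], [0, 0, 0], [0, 0, 0], [0, 0, 0], [0, 0, 0]], "yaw": [0.12, 0.24, 0.36, 0.48, 0.6, 0.72, 0.84, 0.96, 1.08, 1.2], "gripper": [0, 0, 0, 0, 0, 0, 0, 0, 0, 0]}}

```text
clock: 21.1
tool_pos: [0.6239, 0.1318, 0.1115]
eef_rot: [0.408, 0.576, -0.404, 0.582]
contact_force: [0.0, -0.0, -0.2]
opening: 0.005
```

{"api": "apply_moves", "payload": {"delta_pos": [[0, 0, 0], [0, 0, 0], [0, 0, 0], [0, 0, 0], [0, 0, 0], [0, 0, 0], [0, 0, 0], [0, 0, 0], [0, 0, 0], [0, 0, 0]], "yaw": [0.12, 0.24, 0.36, 0.48, 0.6, 0.72, 0.84, 0.96, 1.08, 1.2], "gripper": [0, 0, 0, 0, 0, 0, 0, 0, 0, 0]}}

```text
clock: 21.93
tool_pos: [0.6237, 0.1315, 0.1121]
eef_rot: [0.667, 0.243, -0.66, 0.246]
contact_force: [0.2, -0.8, 0.4]
opening: 0.002
```

Run:
```python
from h import *
st,M,psi=info()
for phi in (15,):
  xy,p=tcp_for(phi,.060);rows(st,M,psi,[(xy,.11,p),(xy,.045,p)])
im=snapshot("top")
u,v=180,230;cv2.imwrite(f"pics/top14.png",cv2.resize(im[v:v+100,u:u+133,::-1],None,fx=6,fy=6,interpolation=cv2.INTER_CUBIC))
```

```text
t 21.93 pos [0.6237 0.1315 0.1121] psi -49.5 tilt [ 0.011 -0.001 -1.   ] q [-0.33  0.84  0.09  1.64 -0.11  0.66 -1.05] F [ 0.2  -0.77  0.4 ] op 0.002
[0.2, 0.3, 0.6] 1.49
[6.7, 0.2, 0.7] 1.49
```

View pics/top14.png

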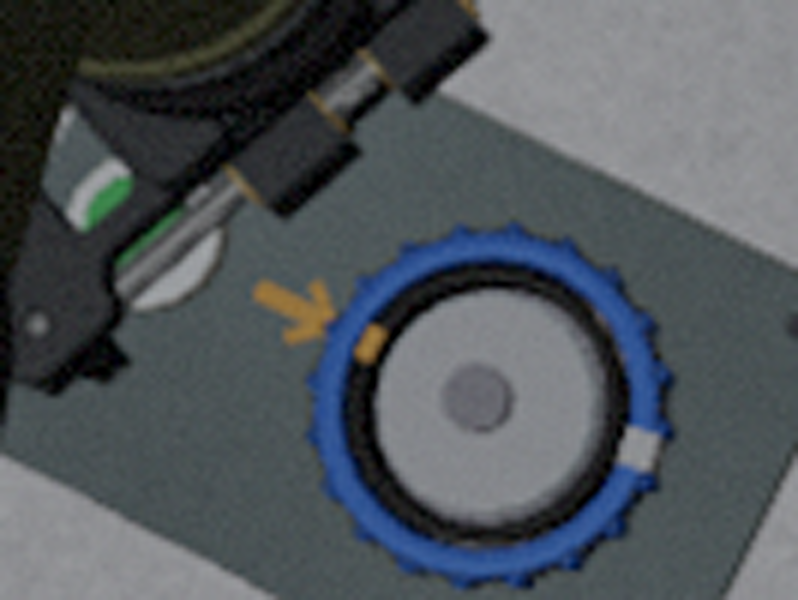

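Top view: the mark is at (287,304.7), nearly opposite the pointer tick at (241.7,287).

```bash
cat > mk.py <<'E'
from h import *
def measure(tag,snap=True):
    im=snapshot("top") ;bgr=np.ascontiguousarray(im[:,:,::-1])
    hsv=cv2.cvtColor(bgr,cv2.COLOR_BGR2HSV).astype(int)
    # grid in world on plane z=.08 around axis; sample polar
    az=np.radians(np.arange(0,360,.5))
    def samp(r,z):
        px=np.array([proj("top",[AX[0]+r*np.cos(a),AX[1]+r*np.sin(a),z]) for a in az],np.float32)
        return cv2.remap(bgr,px[:,:1].reshape(-1,1),px[:,1:].reshape(-1,1),cv2.INTER_LINEAR)[:,0].astype(float)
    out={}
    w=np.mean([samp(r,.08) for r in(.040,.042,.044)],0);red=w[:,2]
    k=cv2.GaussianBlur(red.reshape(1,-1),(15,1),3)[0]
    i=k.argmax();sel=[(j%720) for j in range(i-25,i+26)]
    ww=np.array([max(red[j]-0.5*k[i],0) for j in sel]);am=(i+np.sum(ww*np.arange(-25,26))/ww.sum())*.5
    s=np.mean([samp(r,.082) for r in(.032,.0335,.035)],0);o=s[:,2]-s[:,0]
    k2=cv2.GaussianBlur(o.reshape(1,-1),(15,1),3)[0];i2=k2.argmax();sel=[(j%720) for j in range(i2-25,i2+26)]
    ww=np.array([max(o[j]-0.5*k2[i2],0) for j in sel]);ap=(i2+np.sum(ww*np.arange(-25,26))/ww.sum())*.5
    print('mark az %.1f (peak %.0f) pointer az %.1f (peak %.0f) diff %.1f'%(am,k[i],ap,k2[i2],(am-ap+180)%360-180))
    u,v=180,230;cv2.imwrite(f"pics/{tag}.png",cv2.resize(bgr[v:v+100,u:u+133],None,fx=6,fy=6,interpolation=cv2.INTER_CUBIC))
if __name__=="__main__":
    import sys;measure(sys.argv[1])
E
python3 mk.py top15
python3 - <<'E'
from h import *
for t in("mark","pointer","collar_top"):
    for x in spot_point(t,"top")[:1]:
        p=onz("top",x["pixel"],.082 if t=="pointer" else .08)[:2];d=p-AX;print(t,x["score"],x["pixel"],p.round(4),np.hypot(*d),np.degrees(np.arctan2(d[1],d[0])))
E
```

```text
mark 0.76 [288.2, 304.9] [0.5307 0.062 ] 0.04552146531461807 -107.08811365798567
pointer 0.71 [236.2, 287.3] [0.5606 0.1444] 0.042222600456590396 66.98342013094481
collar_top 0.74 [204.8, 268.0] [0.5933 0.196 ] 0.10298057986391299 61.39870563964816Traceback (most recent call last):
  File "mk.py", line 21, in <module>
    import sys;measure(sys.argv[1])
               ~~~~~~~^^^^^^^^^^^^^
  File "mk.py", line 15, in measure
    s=np.mean([samp(r,.082) for r in(.032,.0335,.035)],0);o=s[:,2]-s[:,0]
               ~~~~^^^^^^^^
  File "mk.py", line 8, in samp
    px=np.array([proj("top",[AX[0]+r*np.cos(a),AX[1]+r*np.sin(a),z]) for a in az],np.float32)
                 ~~~~^^^^^^^^^^^^^^^^^^^^^^^^^^^^^^^^^^^^^^^^^^^^^^^
  File "h.py", line 10, in proj
    p=camera_params(c);f=240/np.tan(np.radians(p["fovy"]/2))
ValueError: time passes only in moves, steps and waits
```

```bash
python3 - <<'E'
s=open('h.py').read()
s=s.replace("from plant import *","from plant import *\nimport plant\n_C={}\ndef camera_params(c):\n    if c not in _C:_C[c]=plant.camera_params(c)\n    return _C[c]\n",1)
open('h.py','w').write(s)
E
python3 mk.py top15; python3 -c "
from h import *
info()"
```

```text
mark az 252.7 (peak 142) pointer az 61.0 (peak 66) diff -168.3
t 22.23 pos [0.6238 0.1317 0.1116] psi -48.8 tilt [ 0.01  -0.001 -1.   ] q [-0.33  0.84  0.09  1.64 -0.1   0.66 -1.04] F [-0.78  0.75  0.65] op 0.007
```

{"api": "apply_moves", "payload": {"delta_pos": [[0, 0.2, 0.3], [0, 0.2, 0.6], [0, 0.2, 0.6], [0, 0.2, 0.6], [0, 0.2, 0.6], [0, 0.2, 0.6], [0, 0.2, 0.6], [0, 0.2, 0.6], [0, 0.2, 0.6], [0.5, 0.2, 0.6]], "yaw": [0.12, 0.24, 0.36, 0.48, 0.6, 0.72, 0.84, 0.96, 1.08, 1.2], "gripper": [0, 0, 0, 0, 0, 0, 0, 0, 0, 0]}}

```text
clock: 23.07
tool_pos: [0.6213, 0.1263, 0.1074]
eef_rot: [0.69, -0.169, -0.682, -0.171]
contact_force: [0.4, 0.1, 0.9]
opening: 0.005
```

Run:
```python
from h import *
st,M,psi=info();print(cur(st,M,psi))
for r,z in((.06,.11),(.06,.045),(.0445,.045)):
  xy,p=tcp_for(15,r);rows(st,M,psi,[(xy,z,p)])
```

```text
t 23.07 pos [0.6213 0.1263 0.1074] psi -117.9 tilt [ 0.012 -0.    -1.   ] q [-0.49  0.88  0.41  1.66 -0.5   0.69 -1.88] F [0.36 0.05 0.94] op 0.005
(np.float64(10.404506867496215), np.float64(0.06128015383447597))
[-0.3, 0.1, -0.0] 0.30
[6.2, 0.1, 0.0] 0.30
[6.2, 1.2, 1.2] 0.30
```

{"api": "apply_moves", "payload": {"delta_pos": [[1, 0.1, 0], [2.5, 0.1, 0], [4.2, 0.1, 0], [5.8, 0.1, 0], [6.2, 0.1, 0], [6.2, 0.5, 0.5], [6.2, 0.9, 0.9], [6.2, 1.2, 1.2], [6.2, 1.2, 1.2]], "yaw": [0.1, 0.2, 0.3, 0.3, 0.3, 0.3, 0.3, 0.3, 0.3], "gripper": [0, 0, 0, 0, 0, 0, 0, 0, 0]}}

```text
clock: 23.82
tool_pos: [0.607, 0.1215, 0.0466]
eef_rot: [0.658, -0.269, -0.648, -0.273]
contact_force: [2.7, 0.5, -0.8]
opening: 0.002
```

```bash
python3 nxt.py 7 10 .0437
```

```text
t 23.82 pos [0.607  0.1215 0.0466] psi -135.1 tilt [ 0.016  0.001 -1.   ] q [-0.5   0.96  0.41  1.74 -0.66  0.56 -2.04] F [ 2.68  0.47 -0.83] op 0.002
(np.float64(14.94555885920837), np.float64(0.0453725791285729))
Fr 2.7 Ft -0.2 Fz -0.8
[0.2, -0.2, 0.8] -0.12
[0.2, -0.5, 1.5] -0.24
[0.1, -0.7, 2.2] -0.37
[0.1, -0.7, 3.0] -0.49
[0.1, -0.7, 3.8] -0.61
[0.1, -0.6, 4.6] -0.73
[0.1, -0.4, 5.3] -0.86
[0.1, -0.1, 6.0] -0.98
[0.1, 0.2, 6.7] -1.10
[0.1, 0.7, 7.3] -1.22
```

{"api": "apply_moves", "payload": {"delta_pos": [[0.1, -0.2, 0.8], [0.1, -0.5, 1.5], [0.1, -0.7, 2.2], [0.1, -0.7, 3.0], [0.1, -0.7, 3.8], [0.1, -0.6, 4.6], [0.1, -0.4, 5.3], [0.1, -0.1, 6.0], [0.1, 0.2, 6.7], [0.1, 0.7, 7.3]], "yaw": [-0.12, -0.24, -0.37, -0.49, -0.61, -0.73, -0.86, -0.98, -1.1, -1.22], "gripper": [0, 0, 0, 0, 0, 0, 0, 0, 0, 0]}}

```text
clock: 24.65
tool_pos: [0.5524, 0.1693, 0.0464]
eef_rot: [0.697, 0.154, -0.683, 0.155]
contact_force: [2.0, 1.9, 3.0]
opening: 0.006
```

```bash
python3 nxt.py 7 10 .0434
```

```text
t 24.65 pos [0.5524 0.1693 0.0464] psi -64.8 tilt [ 0.021  0.002 -1.   ] q [-0.45  0.89  0.11  1.86 -0.22  0.38 -1.3 ] F [1.98 1.88 3.02] op 0.006
(np.float64(82.39291839897423), np.float64(0.04477468747269956))
Fr 2.1 Ft -1.7 Fz 3.0
[0.1, -0.2, 0.7] -0.07
[0.1, -0.5, 1.4] -0.20
[0.1, -0.7, 2.1] -0.32
[0.1, -0.9, 2.9] -0.44
[0.1, -0.9, 3.6] -0.56
[0.0, -0.8, 4.4] -0.68
[0.0, -0.7, 5.2] -0.81
[0.0, -0.4, 5.9] -0.93
[0.0, -0.1, 6.6] -1.05
[-0.0, 0.3, 7.2] -1.17
```

{"api": "apply_moves", "payload": {"delta_pos": [[0.1, -0.2, 0.7], [0.1, -0.5, 1.4], [0.1, -0.7, 2.1], [0.1, -0.9, 2.9], [0.1, -0.9, 3.6], [0, -0.8, 4.4], [0, -0.7, 5.2], [0, -0.4, 5.9], [0, -0.1, 6.6], [0, -0.1, 6.6]], "yaw": [-0.07, -0.2, -0.32, -0.44, -0.56, -0.68, -0.81, -0.93, -1.05, -1.05], "gripper": [0, 0, 0, 0, 0, 0, 0, 0, 0, 0]}}

```text
clock: 25.48
tool_pos: [0.4917, 0.141, 0.046]
eef_rot: [0.525, 0.476, -0.513, 0.485]
contact_force: [-0.1, 1.8, 0.3]
opening: 0.005
```

```bash
python3 mk.py top16; python3 nxt.py 5 5 .0437
python3 - <<'E'
from h import *
im=snapshot("scene");u,v=350,190;cv2.imwrite(f"pics/scene16.png",cv2.resize(im[v:v+100,u:u+133,::-1],None,fx=6,fy=6,interpolation=cv2.INTER_CUBIC))
E
```

```text
mark az 116.4 (peak 76) pointer az 96.2 (peak 20) diff 20.2
t 25.53 pos [0.4922 0.1413 0.0458] psi -4.8 tilt [ 0.021  0.002 -1.   ] q [-0.33  0.84 -0.07  2.06  0.25  0.23 -0.71] F [ 0.14 -0.24 -0.36] op 0.004
(np.float64(146.5876332149457), np.float64(0.04349102714858396))
Fr -0.3 Ft 0.1 Fz -0.4
[0.1, -0.3, 0.5] -0.11
[0.1, -0.5, 1.0] -0.20
[0.1, -0.7, 1.6] -0.29
[0.1, -0.8, 2.1] -0.37
[0.1, -0.8, 2.6] -0.46
```

View pics/scene16.png

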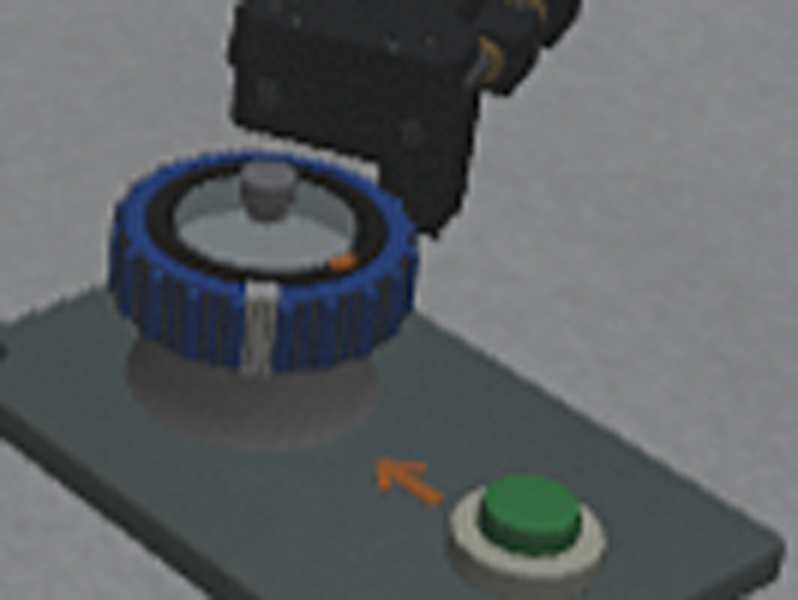

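View pics/top16.png

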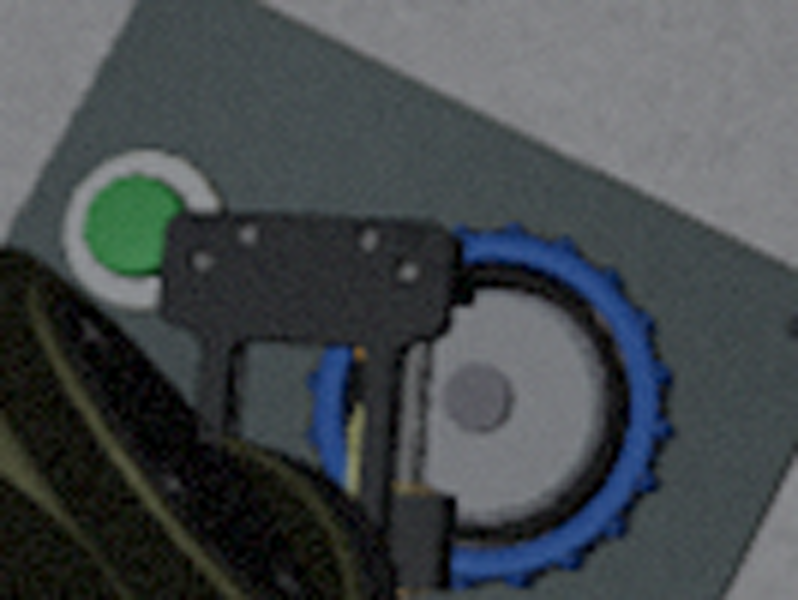

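```bash
sed -i 's/def measure(tag,snap=True):/def measure(tag,cam="top"):/; s/snapshot("top")/snapshot(cam)/; s/proj("top"/proj(cam/; s/measure(sys.argv\[1\])/measure(*sys.argv[1:])/; s/u,v=180,230;/u,v=(180,230) if cam=="top" else (350,190);/' mk.py; python3 mk.py scene17 scene; python3 nxt.py 5 5 .0437
```

```text
mark az 17.9 (peak 120) pointer az 65.8 (peak 86) diff -47.9
t 25.63 pos [0.4928 0.1418 0.0455] psi -4.8 tilt [ 0.022  0.002 -1.   ] q [-0.33  0.84 -0.07  2.05  0.25  0.23 -0.71] F [-0.53  0.5  -1.02] op 0.009
(np.float64(145.63303757547314), np.float64(0.04329022494246823))
Fr 0.7 Ft -0.1 Fz -1.0
[0.0, -0.3, 0.5] -0.10
[0.0, -0.5, 1.0] -0.18
[0.0, -0.7, 1.5] -0.27
[0.0, -0.8, 2.1] -0.36
[0.0, -0.9, 2.6] -0.44
```

```bash
python3 nxt.py 5 8 .0437|tail -8
```

```text
[0.0, -0.3, 0.5] -0.10
[0.0, -0.5, 1.0] -0.18
[0.0, -0.7, 1.5] -0.27
[0.0, -0.8, 2.1] -0.36
[0.0, -0.9, 2.6] -0.44
[0.0, -0.9, 3.2] -0.53
[0.0, -0.9, 3.7] -0.62
[0.0, -0.8, 4.2] -0.71
```

{"api": "apply_moves", "payload": {"delta_pos": [[0, -0.3, 0.5], [0, -0.5, 1.0], [0, -0.7, 1.5], [0, -0.8, 2.1], [0, -0.9, 2.6], [0, -0.9, 3.2], [0, -0.9, 3.7], [0, -0.9, 3.7], [0, -0.9, 3.7]], "yaw": [-0.1, -0.18, -0.27, -0.36, -0.44, -0.53, -0.62, -0.62, -0.62], "gripper": [0, 0, 0, 0, 0, 0, 0, 0, 0]}}

```text
clock: 26.38
tool_pos: [0.481, 0.1055, 0.0452]
eef_rot: [0.355, 0.607, -0.347, 0.62]
contact_force: [0.4, -0.4, 0.6]
opening: 0.006
```

```bash
python3 mk.py scene18 scene; python3 mk.py top18; python3 nxt.py 2 8 .0437
```

```text
mark az 54.1 (peak 123) pointer az 66.0 (peak 85) diff -11.9
mark az 128.7 (peak 51) pointer az 173.8 (peak 9) diff -45.1
t 26.48 pos [0.4809 0.1058 0.0452] psi 30.5 tilt [ 0.022  0.001 -1.   ] q [-0.22  0.83 -0.15  2.11  0.57  0.21 -0.35] F [ 0.22 -0.09  0.11] op 0.002
(np.float64(-179.45292856631283), np.float64(0.043587068447767045))
Fr -0.2 Ft 0.1 Fz 0.1
[0.0, -0.1, 0.2] -0.04
[0.0, -0.2, 0.4] -0.07
[0.0, -0.3, 0.6] -0.10
[0.0, -0.4, 0.8] -0.14
[0.0, -0.5, 1.0] -0.17
[0.0, -0.6, 1.2] -0.21
[0.0, -0.6, 1.4] -0.24
[0.0, -0.7, 1.6] -0.28
```

View pics/scene18.png

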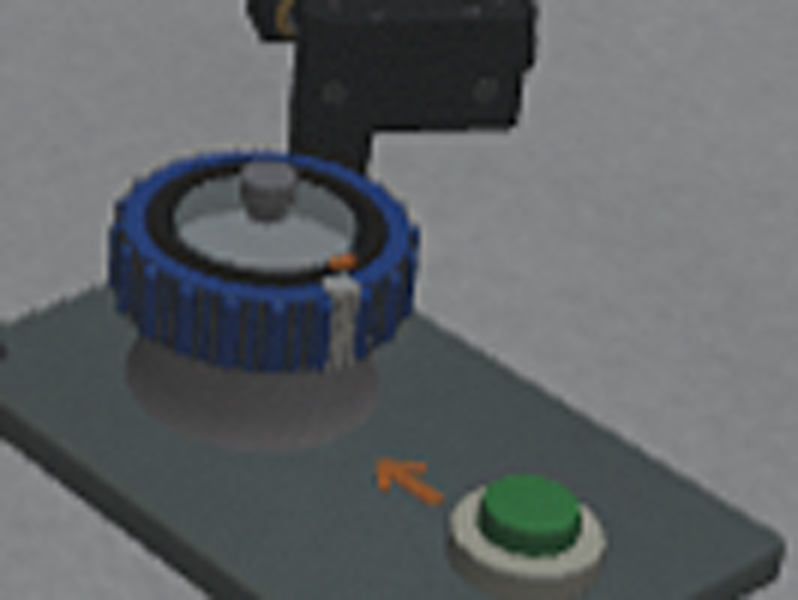

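View pics/top18.png

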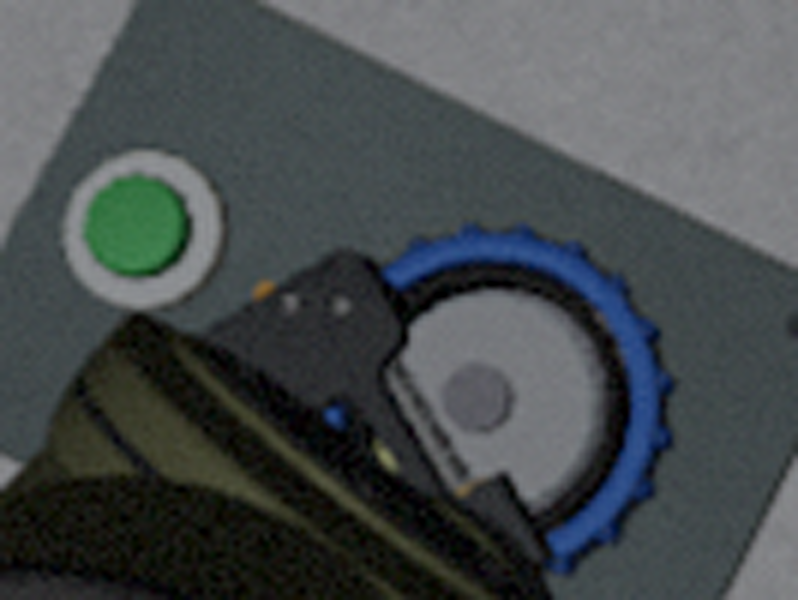

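{"api": "apply_moves", "payload": {"delta_pos": [[0, -0.1, 0.2], [0, -0.2, 0.4], [0, -0.3, 0.6], [0, -0.3, 0.6], [0, -0.3, 0.6]], "yaw": [-0.04, -0.07, -0.1, -0.1, -0.1], "gripper": [0, 0, 0, 0, 0]}}

```text
clock: 26.9
tool_pos: [0.4814, 0.0989, 0.0452]
eef_rot: [0.324, 0.624, -0.316, 0.637]
contact_force: [-0.5, 0.8, 1.2]
opening: 0.006
```

```bash
python3 mk.py scene19 scene;  python3 nxt.py 1 8 .0437
python3 - <<'E'
from h import *
st,M,psi=info();c=cur(st,M,psi)
for r in(.056,.070,.14):
    xy,p=tcp_for(c[0],r);rows(st,M,psi,[(xy,.045,psi)])
E
```

```text
mark az 59.6 (peak 126) pointer az 66.0 (peak 84) diff -6.4
t 26.95 pos [0.4814 0.0989 0.0452] psi 36.2 tilt [ 0.022  0.001 -1.   ] q [-0.2   0.83 -0.16  2.11  0.62  0.22 -0.28] F [0.39 1.23 0.29] op 0.006
(np.float64(-172.89660189430774), np.float64(0.043485325944983166))
Fr -0.5 Ft -1.2 Fz 0.3
[0.0, -0.1, 0.1] -0.03
[0.0, -0.1, 0.2] -0.05
[0.0, -0.2, 0.3] -0.07
[0.0, -0.2, 0.4] -0.09
[0.0, -0.3, 0.5] -0.10
[0.0, -0.3, 0.6] -0.12
[0.0, -0.4, 0.7] -0.14
[0.0, -0.4, 0.8] -0.15
t 26.95 pos [0.4814 0.0989 0.0452] psi 36.2 tilt [ 0.022  0.001 -1.   ] q [-0.2   0.83 -0.16  2.11  0.62  0.22 -0.28] F [0.39 1.23 0.29] op 0.006
[-0.0, -1.1, -0.6] -0.00
[-0.0, -2.3, -1.3] -0.00
[-0.2, -8.4, -4.7] -0.00
```

View pics/scene19.png

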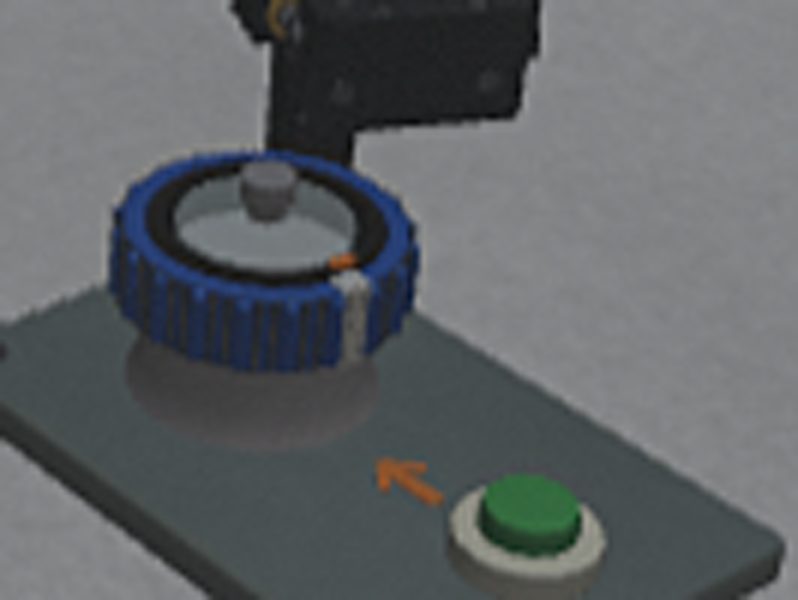

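Scene view: the mark at about (408,238) is still slightly short of the pointer. I'll lift clear for an unobstructed top view before the last nudge.

Run:
```python
from h import *
st,M,psi=info()
for xy,z in(((.475,.098),.045),((.470,.098),.115),((.63,.14),.115)): rows(st,M,psi,[(xy,z,psi)])
```

```text
t 26.95 pos [0.4814 0.0989 0.0452] psi 36.2 tilt [ 0.022  0.001 -1.   ] q [-0.2   0.83 -0.16  2.11  0.62  0.22 -0.28] F [0.39 1.23 0.29] op 0.006
[0.0, -0.6, -0.3] -0.00
[-7.0, -0.8, -0.5] -0.00
[-6.7, 14.5, 5.5] -0.00
```

{"api": "apply_moves", "payload": {"delta_pos": [[0, -0.6, -0.3], [-0.2, -1, -0.6], [-3.5, -1, -0.6], [-7, -1, -0.6], [-7, 2, 0.8], [-7, 5.5, 2.2], [-6.8, 9, 3.6], [-6.7, 12.5, 4.8], [-6.7, 14.5, 5.5], [-6.7, 14.5, 5.5]], "yaw": [0, 0, 0, 0, 0, 0.1, 0.2, 0.3, 0.4, 0.5], "gripper": [0, 0, 0, 0, 0, 0, 0, 0, 0, 0]}}

```text
clock: 27.78
tool_pos: [0.6334, 0.1417, 0.1155]
eef_rot: [0.474, 0.524, -0.46, 0.537]
contact_force: [-0.1, 0.8, -0.3]
opening: 0.01
```

```bash
python3 mk.py top20; python3 mk.py scene20 scene;python3 -c "
from h import *
info()"
```

```text
mark az 194.5 (peak 53) pointer az 88.6 (peak 10) diff 105.9
mark az 59.6 (peak 127) pointer az 65.9 (peak 84) diff -6.3
t 27.88 pos [0.6289 0.1401 0.1149] psi 7.6 tilt [ 0.021  0.    -1.   ] q [-0.15  0.85 -0.26  1.61  0.31  0.7  -0.44] F [-0.53 -0.24  0.58] op 0.006
```

View pics/top20.png

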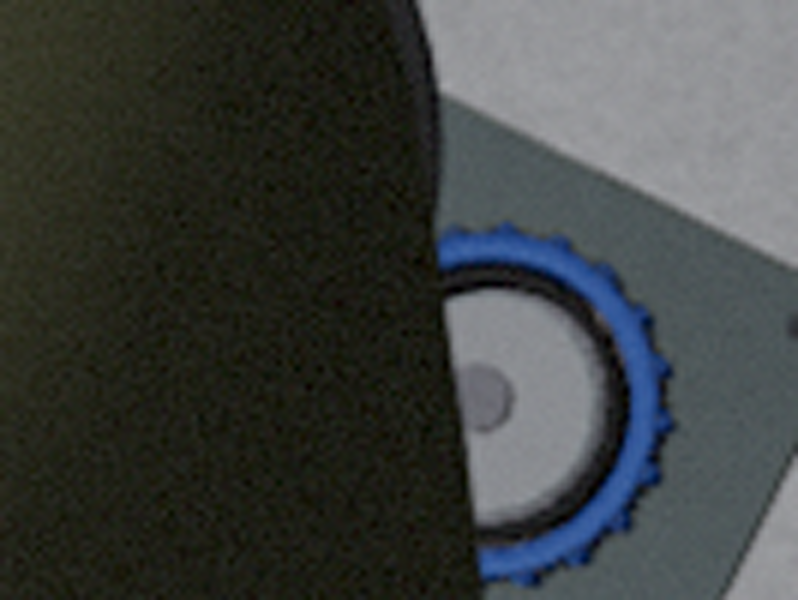

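Top view blocked by the arm, but the ridges on the right side are visible. Comparing ridge phase with top15 gives the turn modulo 18°.

Run:
```python
from h import *
def load(t): return cv2.imread(f"pics/{t}.png").astype(np.float32)
az=np.arange(235,325,.5)
def sig(im,r):
    P=np.array([proj("top",[AX[0]+r*np.cos(a),AX[1]+r*np.sin(a),.079]) for a in np.radians(az)])
    x=((P[:,0]-180+.5)*6-.5).astype(np.float32);y=((P[:,1]-230+.5)*6-.5).astype(np.float32)
    s=cv2.remap(im,x.reshape(-1,1),y.reshape(-1,1),cv2.INTER_LINEAR)[:,0]
    return s[:,0]-s[:,2]   # blue-red
for r in(.0475,.0485,.0495):
  for lo,hi in((260,324),(264,318)):
    w=(az>=lo)&(az<=hi)
    ph={}
    for t in("top15","top16","top18","top20"):
        s=sig(load(t),r)[w];s=s-np.poly1d(np.polyfit(az[w],s,2))(az[w])
        c=np.sum(s*np.exp(1j*np.radians(20*az[w])));ph[t]=np.degrees(np.angle(c))/20
    print(r,lo,{k:round(v,2) for k,v in ph.items()},'20-15 mod18',round((ph["top20"]-ph["top15"])%18,2))
```

```text
0.0475 260 {'top15': np.float64(8.66), 'top16': np.float64(8.84), 'top18': np.float64(6.32), 'top20': np.float64(-6.85)} 20-15 mod18 2.49
0.0475 264 {'top15': np.float64(8.82), 'top16': np.float64(-8.92), 'top18': np.float64(6.15), 'top20': np.float64(-6.64)} 20-15 mod18 2.54
0.0485 260 {'top15': np.float64(8.34), 'top16': np.float64(8.44), 'top18': np.float64(5.87), 'top20': np.float64(-7.2)} 20-15 mod18 2.46
0.0485 264 {'top15': np.float64(8.44), 'top16': np.float64(8.58), 'top18': np.float64(5.71), 'top20': np.float64(-6.96)} 20-15 mod18 2.59
0.0495 260 {'top15': np.float64(7.93), 'top16': np.float64(7.81), 'top18': np.float64(5.3), 'top20': np.float64(-7.97)} 20-15 mod18 2.1
0.0495 264 {'top15': np.float64(7.93), 'top16': np.float64(7.86), 'top18': np.float64(5.24), 'top20': np.float64(-7.72)} 20-15 mod18 2.35
```

Run:
```python
from h import *
st,M,psi=info()
rows(st,M,psi,[((.60,.33),.14,psi)])
```

```text
t 27.88 pos [0.6289 0.1401 0.1149] psi 7.6 tilt [ 0.021  0.    -1.   ] q [-0.15  0.85 -0.26  1.61  0.31  0.7  -0.44] F [-0.53 -0.24  0.58] op 0.006
[-2.6, -0.3, -19.2] -0.00
```

{"api": "apply_moves", "payload": {"delta_pos": [[-0.5, 0, -3.2], [-1, -0.1, -6.4], [-1.5, -0.2, -9.6], [-2, -0.2, -12.8], [-2.5, -0.3, -16], [-2.6, -0.3, -19.2], [-2.6, -0.3, -19.2], [-2.6, -0.3, -19.2], [-2.6, -0.3, -19.2]], "yaw": [0.12, 0.24, 0.36, 0.48, 0.6, 0.72, 0.84, 0.96, 1.0], "gripper": [0, 0, 0, 0, 0, 0, 0, 0, 0]}}

```text
clock: 28.63
tool_pos: [0.5981, 0.3299, 0.1399]
eef_rot: [0.67, 0.24, -0.658, 0.246]
contact_force: [-0.2, -0.1, -0.3]
opening: 0.003
```

```bash
python3 mk.py top21; python3 -c "
from h import *
info()"
```

```text
mark az 55.8 (peak 108) pointer az 61.1 (peak 56) diff -5.3
t 28.68 pos [0.5983 0.3294 0.1399] psi -49.8 tilt [ 0.019 -0.002 -1.   ] q [-0.6   0.86  0.05  1.47 -0.03  0.8  -1.42] F [-0.44 -0.18 -0.14] op 0.007
```

View pics/top21.png

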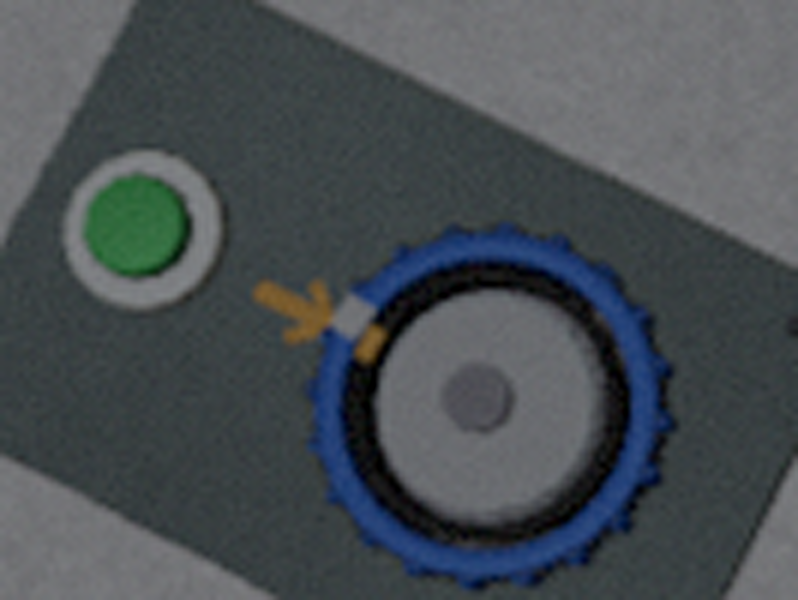

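Top view: unobstructed, mark at (238.8,282.8), about 5.5° short of the pointer at (241.5,287). The ridge phase tells me where to insert: the gap centre is near 92°.

Run:
```python
from h import *
st,M,psi=info()
for r,z in((.065,.115),(.062,.045)):
    xy,p=tcp_for(91,r);print(xy);rows(st,M,psi,[(xy,z,p)])
```

```text
t 28.68 pos [0.5983 0.3294 0.1399] psi -49.8 tilt [ 0.019 -0.002 -1.   ] q [-0.6   0.86  0.05  1.47 -0.03  0.8  -1.42] F [-0.44 -0.18 -0.14] op 0.007
[0.54341772 0.19009126]
[2.4, 7.1, 13.2] 0.16
[0.54347008 0.18709172]
[9.4, 7.2, 13.5] 0.16
```

{"api": "apply_moves", "payload": {"delta_pos": [[0.5, 1.5, 2.7], [1, 3, 5.4], [1.5, 4.5, 8.1], [2, 6, 10.8], [2.4, 7.1, 13.2], [4, 7.1, 13.2], [6.5, 7.1, 13.2], [9.2, 7.1, 13.2], [9.4, 7.1, 13.2], [9.4, 7.1, 13.2]], "yaw": [0.08, 0.16, 0.16, 0.16, 0.16, 0.16, 0.16, 0.16, 0.16, 0.16], "gripper": [0, 0, 0, 0, 0, 0, 0, 0, 0, 0]}}

```text
clock: 29.52
tool_pos: [0.5431, 0.1887, 0.0442]
eef_rot: [0.686, 0.187, -0.677, 0.193]
contact_force: [-0.8, 0.7, 0.2]
opening: 0.004
```

Run:
```python
from h import *
st,M,psi=info();print(cur(st,M,psi))
for r in (.055,.050,.0455):
    xy,p=tcp_for(91,r);rows(st,M,psi,[(xy,.045,p)])
```

```text
t 29.52 pos [0.5431 0.1887 0.0442] psi -58.8 tilt [ 0.015 -0.004 -1.   ] q [-0.44  0.89  0.04  1.86 -0.06  0.38 -1.39] F [-0.77  0.69  0.24] op 0.004
(np.float64(91.26242962805811), np.float64(0.0636204579314971))
[-0.1, 0.8, 0.4] 0.00
[-0.1, 1.2, 0.7] 0.00
[-0.1, 1.6, 0.9] 0.00
```

{"api": "apply_moves", "payload": {"delta_pos": [[0, 0.5, 0.25], [0, 0.9, 0.5], [0, 1.3, 0.75], [0, 1.6, 0.9], [0, 1.6, 0.9], [0, 1.6, 0.9]], "yaw": [0, 0, 0, 0, 0, 0], "gripper": [0, 0, 0, 0, 0, 0]}}

```text
clock: 30.02
tool_pos: [0.544, 0.1701, 0.0448]
eef_rot: [0.686, 0.187, -0.676, 0.193]
contact_force: [-0.8, 0.1, -0.2]
opening: 0.005
```

```bash
python3 mk.py scene22 scene; python3 nxt.py 1 10 .0445
```

```text
mark az 59.6 (peak 130) pointer az 65.9 (peak 87) diff -6.3
t 30.07 pos [0.5439 0.1704 0.0447] psi -58.8 tilt [ 0.015 -0.004 -1.   ] q [-0.41  0.88  0.03  1.88 -0.05  0.37 -1.37] F [-0.11  0.24 -0.57] op 0.001
(np.float64(90.70021376583634), np.float64(0.045347630192325475))
Fr 0.2 Ft 0.1 Fz -0.6
[-0.0, 0.0, 0.1] -0.01
[-0.0, -0.0, 0.2] -0.03
[-0.0, -0.1, 0.3] -0.04
[-0.0, -0.1, 0.4] -0.06
[-0.0, -0.2, 0.5] -0.08
[-0.0, -0.2, 0.6] -0.10
[-0.0, -0.3, 0.7] -0.11
[-0.0, -0.3, 0.8] -0.13
[-0.0, -0.4, 0.9] -0.15
[-0.0, -0.4, 1.0] -0.17
```

{"api": "apply_moves", "payload": {"delta_pos": [[0, 0, 0.1], [0, 0, 0.2], [0, -0.1, 0.3], [0, -0.1, 0.4], [0, -0.2, 0.5], [0, -0.25, 0.6], [0, -0.3, 0.7], [0, -0.35, 0.85], [0, -0.35, 0.85], [0, -0.35, 0.85]], "yaw": [-0.01, -0.03, -0.04, -0.06, -0.08, -0.1, -0.11, -0.14, -0.14, -0.14], "gripper": [0, 0, 0, 0, 0, 0, 0, 0, 0, 0]}}

```text
clock: 30.9
tool_pos: [0.5348, 0.1692, 0.0446]
eef_rot: [0.671, 0.234, -0.661, 0.24]
contact_force: [0.9, 0.7, 0.7]
opening: 0.004
```

```bash
python3 mk.py scene23 scene; python3 nxt.py 1 6 .0445
```

```text
mark az 63.9 (peak 130) pointer az 65.9 (peak 86) diff -1.9
t 30.95 pos [0.5348 0.1693 0.0446] psi -50.8 tilt [ 0.015 -0.003 -1.   ] q [-0.4   0.87  0.01  1.9   0.01  0.35 -1.29] F [0.79 1.44 0.65] op 0.003
(np.float64(98.92717932571446), np.float64(0.044833559466185835))
Fr 1.3 Ft -1.0 Fz 0.7
[-0.0, -0.0, 0.1] -0.01
[-0.0, -0.1, 0.2] -0.03
[-0.0, -0.1, 0.3] -0.05
[-0.0, -0.2, 0.4] -0.07
[-0.1, -0.2, 0.5] -0.08
[-0.1, -0.3, 0.6] -0.10
```

View pics/scene23.png

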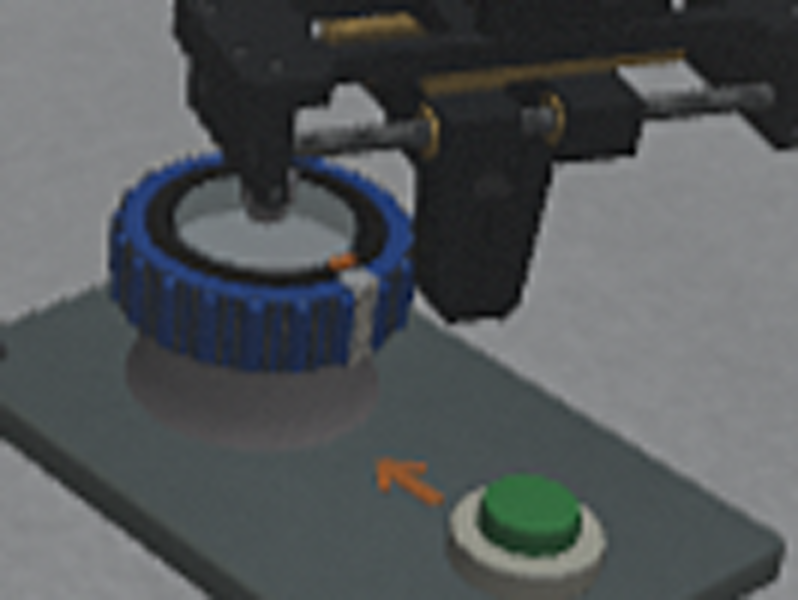

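{"api": "apply_moves", "payload": {"delta_pos": [[0, 0, 0.08], [0, -0.05, 0.14], [0, -0.05, 0.14], [0, -0.05, 0.14]], "yaw": [-0.01, -0.02, -0.02, -0.02], "gripper": [0, 0, 0, 0]}}

```text
clock: 31.28
tool_pos: [0.5333, 0.1689, 0.0446]
eef_rot: [0.668, 0.241, -0.659, 0.247]
contact_force: [0.7, 1.3, -0.3]
opening: 0.011
```

```bash
python3 mk.py scene24 scene; python3 nxt.py 1 2 .0445
python3 - <<'E'
from h import *
st,M,psi=info();c=cur(st,M,psi)
xy,p=tcp_for(c[0]-1.5,.0465);rows(st,M,psi,[(xy,.045,psi)])
xy,p=tcp_for(c[0]-2,.065);rows(st,M,psi,[(xy,.045,psi),(xy,.12,psi),((.60,.33),.14,psi)])
E
```

```text
mark az 65.7 (peak 130) pointer az 65.8 (peak 85) diff -0.1
t 31.33 pos [0.5333 0.1689 0.0446] psi -49.7 tilt [ 0.015 -0.003 -1.   ] q [-0.4   0.87  0.    1.91  0.02  0.35 -1.28] F [0.55 1.01 0.75] op 0.006
(np.float64(100.36861984578249), np.float64(0.04475468674784425))
Fr 0.9 Ft -0.7 Fz 0.7
[-0.0, -0.0, 0.1] -0.02
[-0.0, -0.1, 0.2] -0.04
t 31.33 pos [0.5333 0.1689 0.0446] psi -49.7 tilt [ 0.015 -0.003 -1.   ] q [-0.4   0.87  0.    1.91  0.02  0.35 -1.28] F [0.55 1.01 0.75] op 0.006
[-0.0, -0.1, -0.2] -0.00
[-0.0, -1.6, -1.3] -0.00
[-7.5, -1.5, -1.3] -0.00
[-9.5, -7.8, -15.6] -0.00
```

Scene now reads aligned (−0.1°). I'll back off from the ridge, withdraw outward and up, and check from the top.

{"api": "apply_moves", "payload": {"delta_pos": [[0, -0.1, -0.2], [0, -0.8, -0.7], [0, -1.6, -1.3], [-2.5, -1.6, -1.3], [-5.5, -1.6, -1.3], [-8, -2.5, -3.5], [-9, -4, -6.5], [-9.5, -5.5, -9.5], [-9.5, -7, -12.5], [-9.5, -7.8, -15.6]], "yaw": [0, 0, 0, 0, 0, 0, 0, 0, 0, 0], "gripper": [0, 0, 0, 0, 0, 0, 0, 0, 0, 0]}}

```text
clock: 32.17
tool_pos: [0.5985, 0.3343, 0.1408]
eef_rot: [0.668, 0.243, -0.659, 0.247]
contact_force: [0.4, -0.1, -0.3]
opening: 0.004
```

{"api": "apply_moves", "payload": {"delta_pos": [[0, 0, 0], [0, 0, 0]], "yaw": [0, 0], "gripper": [0, 0]}}

```text
clock: 32.33
tool_pos: [0.5971, 0.3382, 0.1402]
eef_rot: [0.667, 0.245, -0.659, 0.248]
contact_force: [-0.1, -0.6, -0.6]
opening: 0.007
```

```bash
python3 mk.py top25; python3 mk.py scene25 scene
python3 - <<'E'
from h import *
info()
im=snapshot("top");cv2.imwrite("pics/topfull25.png",im[:,:,::-1])
E
```

```text
mark az 61.4 (peak 107) pointer az 61.0 (peak 54) diff 0.4
mark az 65.7 (peak 128) pointer az 65.8 (peak 80) diff -0.1
t 32.43 pos [0.5973 0.3335 0.1401] psi -49.4 tilt [ 0.012 -0.003 -1.   ] q [-0.6   0.86  0.04  1.46 -0.03  0.82 -1.42] F [ 0.88 -0.19 -0.08] op 0.006
```

View pics/top25.png

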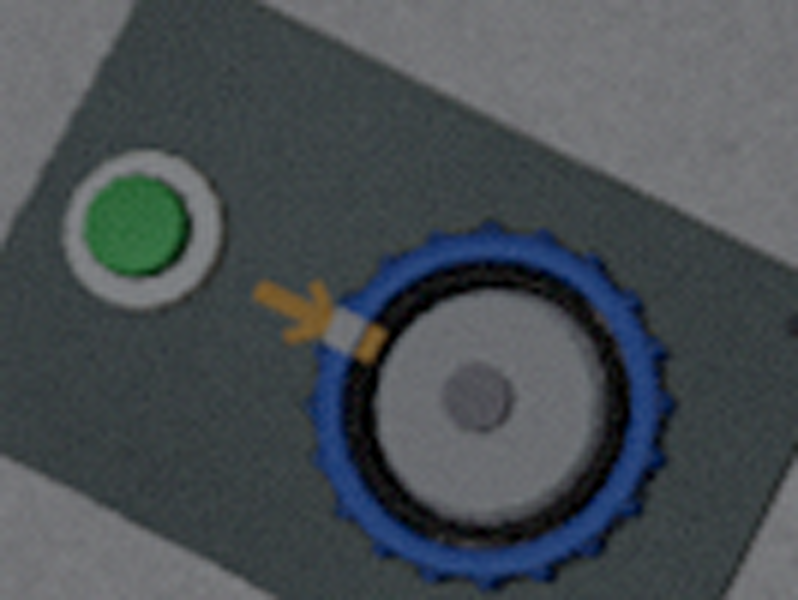

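View pics/topfull25.png

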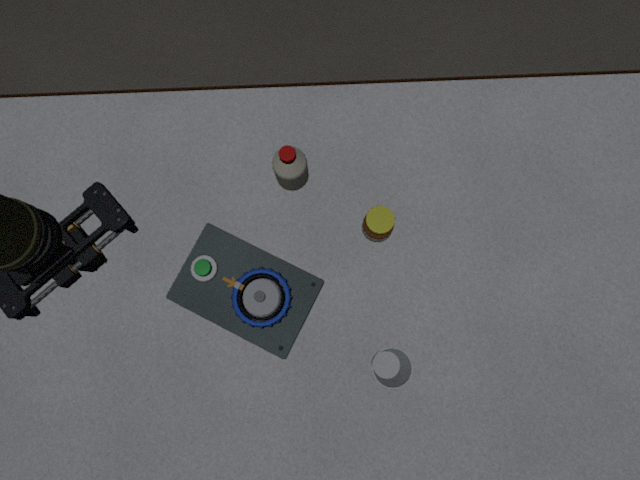

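View pics/scene25.png

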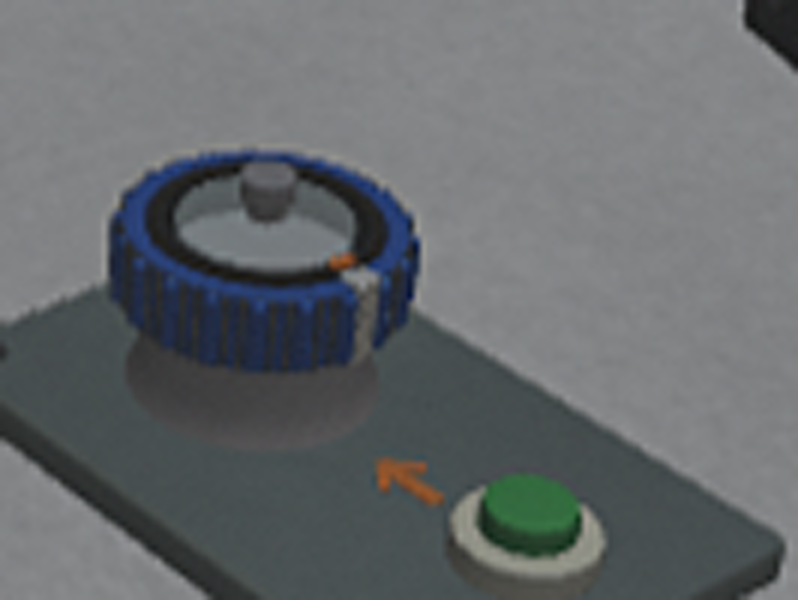

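The mark, pointer and arrow line up, to +0.4° from the top and −0.1° from the scene camera. The button is up, the lid and vessels sit at the same pixels as at the start, and the arm is clear. This is the mark's second arrival at the pointer. Handing in.

```bash
python3 -c "
from plant import finish_job
print(finish_job())"
```

```text
the job is handed in; nothing more can be done
None
```

The filter holder is vented and the collar loosened. Its white mark is back at the orange pointer for the second time, and I handed the job in at about 32.5 s. No verdict was reported.

- **Vent:** I pressed the green button until it stopped hard, at 28 N with no further travel. The camera showed it back up before I touched the collar.
- **Collar:** I turned it anticlockwise by about 690°, with the closed fingertips pushing against its ridges. That took three long strokes and a small final nudge. Following the mark through the pictures, it passed the pointer once, and this is its second arrival.
- **Last checks:** With the arm withdrawn, the mark was +0.4° from the pointer in the top camera and −0.1° in the scene camera. The lid, jar, beaker and bottle look unmoved, and nothing was touching the robot.

Three things disagreed along the way:

- **Fingertip position:** The fingertips turned out to be about 15 mm behind the reported TCP, not 14 mm ahead of it. I saw this in the pictures, and the force when pressing the button confirmed it.
- **Camera angles:** Before the last nudge the top and scene cameras differed by about 1° on the remaining angle. They agreed to within 0.5° at the end.
- **Point finder:** Some of its top-camera readings were wrong or weak, such as `collar_top`, so I used my own image measurements.

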